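# Fetch the screwdriver from behind the tiffin

## Task

The crosshead screwdriver is stuck behind the tiffin carrier, the knobbed steel tin and the pickle jar on the marble ledge. First move all three onto the wooden board, then lay the screwdriver flat inside the grey tool tray while they are still there, and then put each of the three back on the ledge in the very place where it stood at the start. Keep the three upright all the time, set everything down without dropping it, and leave the dustpan, the hex key and the tumbler alone.

Things in the scene. Friction and masses are not known exactly. Their poses are not given: they have to be found in the camera images.
- carrier_bar (a point): Stainless steel tiffin carrier, three equal round tiers clamped in one frame (one loose thing, about 0.5 kg, 98 mm diameter, 104 mm over the side straps, 168 mm high over all). The point is the centre of its carrying bar, on the carrier's axis, 162 mm above its underside. The bar is 12 mm wide (x), 12 mm high and 72 mm long (along y), with 28 mm free between its centre and the lid; grip it from above across x. z is up.
- dabba_knob (a point): Low round steel tin with a fixed lid and a tall knob (about 0.3 kg, 95 mm diameter, lid top 55 mm above its underside, z up). The point lies on the axis inside the knob, 77 mm above the underside; the knob is 22 mm in diameter and reaches from 55 to 87 mm. The lid and knob do not come off.
- jar_neck (a point): White ceramic pickle jar (about 0.45 kg) with two brown bands: body 88 mm in diameter up to 55 mm, a shoulder up to 73 mm, and a straight neck with fixed lid, 56 mm in diameter, from 73 to 116 mm. The point lies on the axis inside the neck, 97 mm above the underside. z up.
- screwdriver_handle (a point): Crosshead screwdriver lying flat (0.12 kg): black square handle 90 mm long, 26 mm wide and 26 mm high, then a steel shaft 7 mm thick that sticks out 81 mm. The point is the centre of the handle, 13 mm above what it lies on. x runs along the tool from handle to tip (handle from x = -45 to 45 mm, tip at 126 mm), z up. It lies about 14 mm behind the row of three, along it.
- ledge: Marble slab fixed on the counter, 170 mm (x) by 350 mm (y), 12 mm thick; origin at the centre of its underside, so its top is 12 mm above the origin. The three things stand on it in a row along y, 115 mm apart, in an order that changes, each within a few mm of the centre of one of three flat round brown inlays (100 mm diameter, at x = -30 mm, y = -115, 0 and 115 mm). The screwdriver lies at about x = 45 mm.
- board: Wooden board fixed on the counter, the side area: 140 mm (x) by 300 mm (y), 15 mm thick; origin at the centre of its underside, top 15 mm above it. It and the tray change sides.
- tray: Grey open tool tray fixed on the counter, empty: 130 mm (x) by 240 mm (y) outside, 22 mm high, walls and floor 5 mm thick (inside 120 by 230 mm, the inner floor 5 mm above the origin); origin at the centre of its underside.
- dustpan_mid (a point): Bystander: small aluminium dustpan with an orange spring clip on its back edge, pan 140 by 140 mm, up to 50 mm high, handle 100 mm out towards the pan's -x. The point is over the centre of the pan, 15 mm up.
- hexkey_mid (a point): Bystander: chrome hex key 8 mm thick lying flat, long leg 115 mm along x, short leg 38 mm. The point is the middle of the long leg.
- tumbler_mid (a point): Bystander: open steel tumbler, 72 mm in diameter at the rim, 100 mm high. The point is its centre, half-way up.
Things that resemble listed ones, but are neither listed nor needed, are in the scene too. Leave any green look-alike of the part that bears dabba_knob alone.

How it is judged:
On the way, in this order (a step that is already met when the one before it is completed fails the run):
1. the carrier, the tin and the jar all stand upright and released on the wooden board (x of carrier_bar in the frame of board between -0.06 and 0.06 m and y of carrier_bar in the frame of board between -0.14 and 0.14 m and z of carrier_bar in the frame of board below 0.182 m and angle between each of carrier_bar, dabba_knob, jar_neck's own z axis and vertical below 0.1 rad and linear speed of each of carrier, dabba, jar below 0.03 m/s and contact force between the fingers and carrier below 0.3 N and x of dabba_knob in the frame of board between -0.06 and 0.06 m and y of dabba_knob in the frame of board between -0.14 and 0.14 m and z of dabba_knob in the frame of board below 0.097 m and contact force between the fingers and dabba below 0.3 N and x of jar_neck in the frame of board between -0.06 and 0.06 m and y of jar_neck in the frame of board between -0.14 and 0.14 m and z of jar_neck in the frame of board below 0.117 m and contact force between the fingers and jar below 0.3 N), for 0.2 s.
2. the screwdriver lies released and flat in the tray while the three are still on the board (all of step 1 and x of screwdriver_handle in the frame of tray between -0.05 and 0.05 m and y of screwdriver_handle in the frame of tray between -0.085 and 0.085 m and z of screwdriver_handle in the frame of tray below 0.024 m and angle between screwdriver_handle's own x axis and vertical between 1.47 and 1.67 rad and linear speed of screwdriver below 0.03 m/s and contact force between the fingers and screwdriver below 0.3 N), for 0.2 s.
At the end, for the whole second after the job is handed in: The carrier, the tin and the jar each stand upright on the ledge within 15 mm of where they stood at the start, and the screwdriver lies flat on the floor of the tray; all released and at rest (distance of each of carrier_bar, dabba_knob, jar_neck from where it was at the start of the episode below 0.015 m and angle between each of carrier_bar, dabba_knob, jar_neck's own z axis and vertical below 0.1 rad and linear speed of each of carrier, dabba, jar, screwdriver below 0.03 m/s and contact force between the fingers and carrier below 0.3 N and contact force between the fingers and dabba below 0.3 N and contact force between the fingers and jar below 0.3 N and x of screwdriver_handle in the frame of tray between -0.05 and 0.05 m and y of screwdriver_handle in the frame of tray between -0.085 and 0.085 m and z of screwdriver_handle in the frame of tray below 0.024 m and angle between screwdriver_handle's own x axis and vertical between 1.47 and 1.67 rad and contact force between the fingers and screwdriver below 0.3 N); the robot touches nothing.
It fails at once if the carrier, the tin, the jar or the screwdriver is dropped (moves faster than 0.5 m/s with no finger on it, a fall of about 13 mm) ((contact force between the fingers and carrier below 0.1 N and linear speed of carrier above 0.5 m/s) or (contact force between the fingers and dabba below 0.1 N and linear speed of dabba above 0.5 m/s) or (contact force between the fingers and jar below 0.1 N and linear speed of jar above 0.5 m/s) or (contact force between the fingers and screwdriver below 0.1 N and linear speed of screwdriver above 0.5 m/s)).
It fails at once if the carrier, the tin or the jar is tipped by more than 35 degrees (angle between any of carrier_bar, dabba_knob, jar_neck's own z axis and vertical above 0.6 rad).
It fails at once if the dustpan, the hex key or the tumbler is moved by more than 25 mm (distance of any of dustpan_mid, hexkey_mid, tumbler_mid from where it was at the start of the episode above 0.025 m).
It also fails if it takes over 141 s, if anything falls off the work surface, if the arm or the gripper's body presses on something with over 40 N, if the wrist force passes 120 N, or if a joint passes its speed limit or range.

## Robot

A 6-joint arm with a two-finger parallel gripper is mounted at the origin on the work surface. World frame = base frame: x ahead of the robot, y to its left, z up, the work surface at z = 0. Lengths are in m, angles in rad, forces in N, time in s.
With the tool pointing down it reaches from about 0.3 to 0.875 m from the base axis. Payload 6.4 kg.
Tool frame: the origin (TCP) lies midway between the tips of the shut fingers; the grasp point (between the pads) lies 19 mm behind it; x points along the fingers, z is the direction in which the jaws open and shut, and the axes are right-handed (so a half turn about x gives the same grasp; the last joint's range is limited). The gripper opens to 88 mm and grips with 3 to 60 N. Pads are 18 mm wide; open, the fingers measure 123 mm over their backs; the gripper's body (75 mm by 187 mm) begins 45 mm behind the grasp point.
Start: joints at [-1.343, 0.181, 1.607, -0, 1.354, -0.206], TCP at [0.242, -0.522, 0.239] pointing down, gripper open.
Joint ranges: [-2.99, 2.99], [-0.89, 2.07], [0.3, 2.58], [-1.14, 4.28], [0, 2.63], [-3.12, 3.12]. Speed limits (rad/s): [2.57, 2.57, 3.01, 3.14, 3.14, 3.14].

## Interface

Orientations are given as a rotation vector (axis times angle).
In Python, from bench import arm gives the robot as it stands.
- The arm moves only by the tool move_arm, never from a script. Its argument "commands" is a list of rows, each a list of 7 numbers: the finger opening in m, from 0 to 0.0881, then the shift along the tool's x, y, z in m, then the turn, a rotation vector about the tool's x, y, z in degrees. In form: [[claw, tx, ty, tz, rx, ry, rz], ...]. A call has 1 to 10 rows; each row shifts and turns the pose as measured when the row begins, along the tool's axes as they then stand; what a row does not reach is not made up. A row lasts 1/12 s, in which the tool goes at most 41.7 mm and 7.16 degrees, less where a joint would pass 70% of its speed; a pose out of reach is approached as far as the arm can. A call with a gripper value outside its range is refused whole. The fingers move at their own pace and stop on an object; "force" is the grip in N (left out, the last holds). Time passes only in rows, so rows that do not move let the fingers close. It gives the time, the measured TCP pose, the force and the opening at its end, in the units of the state.
- arm.sense(): the state, without advancing time (a new reading comes with each control period).
- arm.capture(name): name is "scene" or "top" or "wrist"; returns a dict with "frame" (384x512x3 uint8, red, green, blue), "z_map" (384x512 float32, m along the optical axis (not along the pixel's ray), 0 where there is no reading), "mtx" (3x3 intrinsics, pixels), "R" (3x3) and "t" (3): a world point X has camera coordinates R X + t; the wrist camera has in their place "hand_eye" (4x4, takes a point from camera to tool coordinates, whose origin is the TCP and whose axes are the tool frame's). Camera axes: x right, y down, z forward; pixel columns grow to the right and rows downward; lengths in m; the calibration is good to about 2 mm. A picture is of the moment at which its call begins: read the wrist's pose just before it.
- arm.close_job(): hands the job in, once; it reports no verdict.
The state is a dict: "clock": time; "qpos": joint angles; "joint_vel": joint speeds; "joint_torque": joint torques, N m; "tcp_pos": TCP position; "orientation": TCP orientation; "wrist_force": force on the tool from outside, world axes, zero at the start; "torque": the same for the moment, N m; "finger_gap": opening from 0.0 (shut) to 1.0 (fully open).
Only numpy, scipy, OpenCV 4.12 (cv2) and the standard library are available. Lean on these libraries where they do the work, as an engineer would, in place of code of your own. Each camera call takes 0.05 s, during which the arm holds its last target. There are 200 camera calls.

## Working session

There is one attempt and no reset: what is moved stays moved. The work goes in short steps, Python scripts to look and compute and a tool call to move; the robot and the scene stay as the last step left them, time stands still between calls to the robot, and variables do not carry over. Pictures are saved under pics/ and viewed, about 12 in all and at most 16, crops included, and the job is handed in when it is done.

Besides the shell and the picture viewer there is one more tool, called after ">>>" as name([rows], argument=value, ...), one row to a line, values as JSON. move_arm: Moves the arm, as the interface text tells. Its arguments: {"type":"object","properties":{"commands":{"type":"array","items":{"type":"array","items":{"type":"number"}}},"force":{"type":"number"}},"required":["commands"]}

```bash
ls; mkdir -p pics
cat > h.py <<'E'
import numpy as np, cv2
from bench import arm
from scipy.spatial.transform import Rotation as Ro
def cap(n,save=None):
    s=arm.sense(); c=arm.capture(n)
    if n=='wrist':
        Rt=Ro.from_rotvec(s['orientation']).as_matrix(); H=np.array(c['hand_eye'])
        Rw=Rt@H[:3,:3]; tw=Rt@H[:3,3]+np.array(s['tcp_pos'])
    else:
        Rw=np.array(c['R']).T; tw=-Rw@np.array(c['t'])
    c['Rw'],c['tw']=Rw,tw
    if save: cv2.imwrite('pics/'+save,cv2.cvtColor(c['frame'],cv2.COLOR_RGB2BGR))
    return c
def pts(c):
    z=c['z_map']; K=np.array(c['mtx']); v,u=np.mgrid[:z.shape[0],:z.shape[1]]
    P=np.stack([(u-K[0,2])/K[0,0]*z,(v-K[1,2])/K[1,1]*z,z],-1)
    W=P@c['Rw'].T+c['tw']; W[z==0]=np.nan
    return W
def ray(c,u,v,h):
    K=np.array(c['mtx']); d=c['Rw']@np.array([(u-K[0,2])/K[0,0],(v-K[1,2])/K[1,1],1.])
    return c['tw']+d*(h-c['tw'][2])/d[2]
E
python3 - <<'E'
from h import *
print(arm.sense())
a=cap('scene','scene0.png');b=cap('top','top0.png')
print(b['mtx'],b['tw'],b['Rw'],a['tw'])
np.savez('c0.npz',**{k+n:v for n,c in (('s',a),('t',b)) for k,v in c.items() if isinstance(v,np.ndarray)})
E
```

```text
pics
{'clock': 0.0, 'qpos': array([-1.34329508e+00,  1.81522330e-01,  1.60799175e+00, -6.64630259e-06,
        1.35377730e+00, -2.06295720e-01]), 'joint_vel': array([-0.00157876,  0.00101595,  0.00118756, -0.00032453, -0.00043378,
        0.00168076]), 'joint_torque': array([-1.78487362e-04, -4.33856642e+01, -3.41849613e+01,  7.01652607e-02,
        3.86496016e-02, -1.07970052e-04]), 'tcp_pos': array([ 0.24157901, -0.52121245,  0.23782851]), 'orientation': array([ 0.88513688,  1.38498873, -0.88319282]), 'wrist_force': array([ 0.23120177, -0.47996443,  0.56032447]), 'torque': array([-0.00280058,  0.02117484,  0.01952858]), 'finger_gap': 1.002365335898546}
[[357.51618238   0.         254.87838445]
 [  0.         357.51618238 190.70101125]
 [  0.           0.           1.        ]] [0.27865272 0.00690509 1.30347937] [[-0.00718288 -0.98466916  0.17428443]
 [-0.99994208  0.00846967  0.0066406 ]
 [-0.00801493 -0.17422663 -0.98467296]] [1.34278107 0.14346015 0.75860638]
```

View pics/scene0.png

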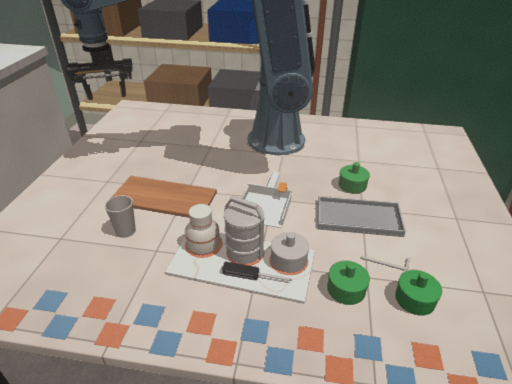

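View pics/top0.png

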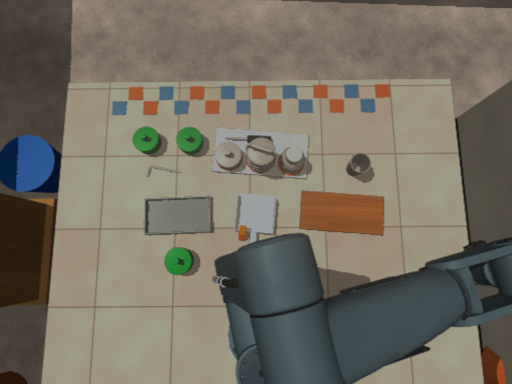

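The top view shows the ledge (212–308,130–177) holding the steel tin (229,155), the carrier (261,152), the jar (293,158) and the screwdriver handle behind (260,138). The board is at (342,213), the tray at (179,216), the dustpan at (257,215), the hex key at (163,170) and the tumbler at (359,165).

Could be mistaken for the tin: green ones at (146,140), (189,140), (178,261). I choose the steel one at (229,155). The tumbler (359,165) is not the jar, which is white with brown bands.

Run:
```python
from h import *
z=np.load('c0.npz')
for n,rois in (('t',{'ledge':(205,122,110,62),'board':(292,185,100,55),'tray':(138,190,82,50)}),):
    c={k:z[k+n] for k in('frame','z_map','mtx','Rw','tw')}
    W=pts(c); np.set_printoptions(precision=3,suppress=True)
    F=c['frame'].astype(int)
    def rect(mask,x0,y0,name,h):
        m=mask.astype(np.uint8); cn=max(cv2.findContours(m,0,2)[0],key=cv2.contourArea)
        q=np.array([ray(c,u+x0,v+y0,h)[:2] for [[u,v]] in cn],np.float32)
        r=cv2.minAreaRect(q);print(name,r)
    x,y,w,h=rois['board'];S=F[y:y+h,x:x+w];rect(S[...,0]>S[...,2]*1.8,x,y,'board',.015)
    x,y,w,h=rois['ledge'];S=F[y:y+h,x:x+w]
    Z=W[y:y+h,x:x+w,2];print('ledge z med',np.nanmedian(Z[(Z>.004)&(Z<.025)]))
    rect((Z>.006),x,y,'ledge',.012)
    for nm,lo,hi in(('car',.135,.2),('knob/jar',.06,.135),('mid',.03,.06)):
        l=(Z>lo)&(Z<hi); k,lab,st,_=cv2.connectedComponentsWithStats(l.astype(np.uint8))
        for i in range(1,k):
            if st[i,4]>8:
                p=W[y:y+h,x:x+w][lab==i];print(nm,st[i],p.mean(0),p.min(0),p.max(0))
    x,y,w,h=rois['tray'];Z=W[y:y+h,x:x+w,2];rect(Z>.012,x,y,'tray',.022)
    x,y=292,185;Zb=W[200:225,310:375,2];print('bz',np.nanmedian(Zb))
    for nm,(a,b,u,v) in {'dustpan':(235,190,278,245),'tumbler':(345,150,372,182),'grn':(176,125,205,155)}.items():
        p=W[b:v,a:u].reshape(-1,3);p=p[p[:,2]>.012];print(nm,np.percentile(p,[2,50,98],axis=0))
```

```text
board ((0.4249665439128876, -0.2978580594062805), (0.2980879247188568, 0.13887275755405426), 85.2452392578125)
ledge z med 0.011966341463633068
ledge ((0.6536675691604614, -0.004230529069900513), (0.3549261689186096, 0.1746056228876114), 84.61054229736328)
car [ 41  15  30  29 646] [ 0.618 -0.005  0.15 ] [ 0.573 -0.054  0.135] [0.669 0.044 0.186]
knob/jar [ 10  20  26  26 529] [0.63  0.112 0.069] [0.585 0.068 0.06 ] [0.678 0.158 0.105]
knob/jar [ 75  24  25  25 483] [ 0.605 -0.114  0.101] [ 0.57  -0.161  0.061] [ 0.656 -0.075  0.135]
knob/jar [ 42  34  29  14 117] [ 0.585 -0.007  0.095] [ 0.572 -0.056  0.06 ] [0.611 0.042 0.135]
mid [42 13 24  7 86] [0.704 0.01  0.038] [ 0.688 -0.042  0.03 ] [0.713 0.043 0.044]
mid [15 39 20  8 32] [0.593 0.104 0.043] [0.586 0.072 0.031] [0.611 0.143 0.06 ]
mid [43 40 26 10 50] [ 0.584 -0.005  0.049] [ 0.574 -0.051  0.032] [0.605 0.039 0.06 ]
mid [75 41 22 10 43] [ 0.579 -0.108  0.043] [ 0.57  -0.153  0.03 ] [ 0.6   -0.076  0.06 ]
tray ((0.42077940702438354, 0.29694777727127075), (0.13047850131988525, 0.23946435749530792), 1.985458254814148)
bz 0.015512576954089363
dustpan [[ 0.292 -0.053  0.017]
 [ 0.338  0.016  0.041]
 [ 0.471  0.087  0.803]]
tumbler [[ 0.556 -0.381  0.015]
 [ 0.595 -0.359  0.067]
 [ 0.621 -0.316  0.104]]
grn [[0.65  0.213 0.018]
 [0.689 0.253 0.055]
 [0.736 0.298 0.088]]
```

```bash
cat >> h.py <<'E'
def jaw(deg):  # tool x down, z (jaw axis) at angle deg in the world
    a=np.radians(deg); z=np.array([np.cos(a),np.sin(a),0]); x=np.array([0,0,-1.])
    return np.stack([x,np.cross(z,x),z],1)
def plan(p,deg=None,label=''):
    s=arm.sense(); R=Ro.from_rotvec(s['orientation']).as_matrix(); t=np.array(s['tcp_pos'])
    cur=np.degrees(np.arctan2(R[1,2],R[0,2]))
    if deg is None: deg=cur
    deg=cur+(deg-cur+90)%180-90
    T=jaw(deg); r=np.degrees(Ro.from_matrix(R.T@T).as_rotvec()); d=np.array(p)-t
    print(label,'t=%.2f'%s['clock'],'tcp',t.round(4),'jaw %.1f q6 %.2f'%(cur,s['qpos'][5]),'gap mm %.1f'%(s['finger_gap']*88),'F',np.round(s['wrist_force'],1))
    print('  turn',r.round(1),'| shift mm now-axes',(R.T@d*1e3).round(1),'| after turn',(T.T@d*1e3).round(1))
E
python3 - <<'E'
from h import *
plan([.54,0,.42],-96); print(Ro.from_rotvec(arm.sense()['orientation']).as_matrix().round(3))
c=arm.capture('wrist'); print(np.array(c['hand_eye']).round(3),c['mtx'][0][0])
E
```

```text
t=0.10 tcp [ 0.2416 -0.5213  0.2379] jaw -65.1 q6 -0.21 gap mm 88.1 F [ 0.5 -0.2 -0.3]
  turn [30.9 -0.1  0. ] | shift mm now-axes [-181.4  489.9 -347.8] | after turn [-182.1  242.3 -549.6]
[[-0.     0.907  0.42 ]
 [ 0.001  0.42  -0.907]
 [-1.     0.    -0.001]]
[[ 0.001 -0.258  0.966 -0.145]
 [ 0.001 -0.966 -0.258  0.067]
 [ 1.     0.001 -0.     0.   ]
 [ 0.     0.     0.     1.   ]] 341.7167133979707
```

```bash
python3 -c "
from h import *
plan([.60,.05,.40],-22)"
```

```text
t=0.15 tcp [ 0.2416 -0.5213  0.2381] jaw -65.1 q6 -0.21 gap mm 88.0 F [-0.1  0.1  0.2]
  turn [-43.1  -0.1  -0. ] | shift mm now-axes [-161.3  565.4 -368. ] | after turn [-161.9  664.   118.3]
```

>>> move_arm([
  [0.088,-0.023,0,0,-6.2,0,0],
  [0.088,-0.023,0,0,-6.2,0,0],
  [0.088,-0.023,0,0,-6.2,0,0],
  [0.088,-0.023,0,0,-6.2,0,0],
  [0.088,-0.023,0,0,-6.2,0,0],
  [0.088,-0.023,0,0,-6.2,0,0],
  [0.088,-0.023,0,0,-6.2,0,0],
  [0.088,0,0.015,0.003,0,0,0],
  [0.088,0,0.035,0.006,0,0,0],
  [0.088,0,0.035,0.006,0,0,0],
])

```text
clock: 0.98
tcp_pos: [0.282, -0.4462, 0.3997]
orientation: [0.287, 1.559, -0.267]
wrist_force: [-0.3, -0.4, 0.2]
finger_gap: 0.999
```

>>> move_arm([
  [0.088,0,0.035,0.006,0,0,0],
  [0.088,0,0.035,0.006,0,0,0],
  [0.088,0,0.035,0.006,0,0,0],
  [0.088,0,0.035,0.006,0,0,0],
  [0.088,0,0.035,0.006,0,0,0],
  [0.088,0,0.035,0.006,0,0,0],
  [0.088,0,0.035,0.006,0,0,0],
  [0.088,0,0.035,0.006,0,0,0],
  [0.088,0,0.035,0.006,0,0,0],
  [0.088,0,0.035,0.006,0,0,0],
])

```text
clock: 1.82
tcp_pos: [0.4653, -0.1173, 0.3941]
orientation: [0.312, 1.565, -0.278]
wrist_force: [1.2, 0.5, 0.2]
finger_gap: 1.0
```

```bash
python3 -c "
from h import *
plan([.60,.05,.40],-22)"
```

```text
t=1.82 tcp [ 0.4653 -0.1173  0.3941] jaw -21.5 q6 -0.13 gap mm 88.0 F [1.2 0.5 0.2]
  turn [ 0.5 -1.  -1. ] | shift mm now-axes [ -3.3 205.1  64. ] | after turn [ -5.9 205.6  62.2]
```

>>> move_arm([
  [0.088,0,0.034,0.01,0.1,-0.2,-0.2],
  [0.088,-0.001,0.034,0.01,0.1,-0.2,-0.2],
  [0.088,-0.001,0.034,0.01,0.1,-0.2,-0.2],
  [0.088,-0.001,0.034,0.01,0.1,-0.2,-0.2],
  [0.088,-0.001,0.034,0.01,0.1,-0.2,-0.2],
  [0.088,0,0.02,0.01,0,0,0],
  [0.088,0,0,0,0,0,0],
  [0.088,0,0,0,0,0,0],
])

```text
clock: 2.48
tcp_pos: [0.5933, 0.0586, 0.3897]
orientation: [0.306, 1.56, -0.303]
wrist_force: [0.0, -0.6, -0.1]
finger_gap: 0.999
```

```bash
python3 -c "
from h import *
plan([.60,.05,.40],-22)
c=cap('wrist','w1.png'); np.savez('w1.npz',**{k:v for k,v in c.items() if isinstance(v,np.ndarray)}); print(c['tw'])"
```

```text
t=2.48 tcp [0.5933 0.0586 0.3897] jaw -22.2 q6 0.29 gap mm 87.9 F [ 0.  -0.6 -0.1]
  turn [-0.2 -0.7 -0. ] | shift mm now-axes [-10.4  -5.4   9.3] | after turn [-10.3  -5.5   9.4]
[0.62049954 0.11952224 0.53453345]
```

View pics/w1.png

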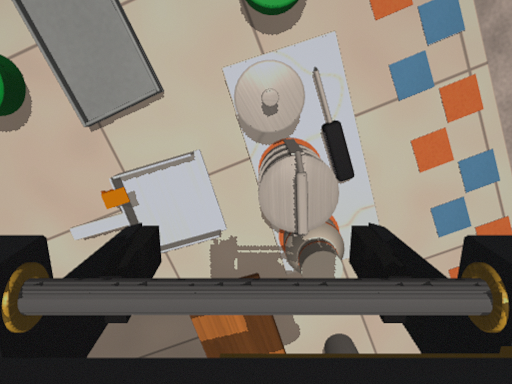

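The wrist view shows the steel tin with its knob at (270,97), not a green one. The carrier bar is at (302,203), nearly along image-vertical, with the jar behind it at (318,245) and the screwdriver handle at (338,152) with its shaft towards the tin.

Run:
```python
from h import *
np.set_printoptions(precision=4,suppress=True)
z=dict(np.load('w1.npz')); W=pts(z); v,u=np.mgrid[:384,:512]
def pca(m,n):
    p=W[m]; q=p[:,:2]; r=cv2.minAreaRect(q.astype(np.float32)); print(n,len(p),'med z',np.median(p[:,2]),'mean',q.mean(0),'rect',r)
box=lambda a,b,c,d:(u>=a)&(u<c)&(v>=b)&(v<d)
Z=W[...,2]
pca(box(250,130,345,250)&(Z>.170)&(Z<.19),'bar')
pca(box(250,130,345,250)&(Z>.133)&(Z<.152),'lid')
pca(box(225,50,310,145)&(Z>.085)&(Z<.11),'knob')
pca(box(225,50,310,145)&(Z>.060)&(Z<.073),'tinlid')
pca(box(275,200,345,280)&(Z>.12)&(Z<.135),'jarlid')
F=z['frame'].astype(int)
pca(box(315,115,360,185)&(F.max(-1)<70)&(Z>.028)&(Z<.045),'handle')
pca(box(300,60,335,125)&(Z>.02)&(Z<.045)&(u>306),'shaft')
```

```text
bar 719 med z 0.1781561426213636 mean [ 0.6217 -0.0018] rect ((0.6218646168708801, -0.002987779676914215), (0.07402858883142471, 0.012133254669606686), 71.13692474365234)
lid 4264 med z 0.14339763539928094 mean [ 0.6216 -0.0004] rect ((0.6213908791542053, -0.0042382776737213135), (0.09636420011520386, 0.09692235291004181), 10.461091995239258)
knob 243 med z 0.09753585207493148 mean [0.6323 0.1132] rect ((0.6324679255485535, 0.11337369680404663), (0.020586496219038963, 0.0207991860806942), 23.85845947265625)
tinlid 3843 med z 0.0655640688535386 mean [0.6326 0.1138] rect ((0.6292417049407959, 0.10843618214130402), (0.10511431843042374, 0.09410249441862106), 58.30144119262695)
jarlid 1050 med z 0.12629886667937365 mean [ 0.6165 -0.1103] rect ((0.6172296404838562, -0.10944108664989471), (0.04022703319787979, 0.05541880801320076), 67.44281005859375)
handle 1071 med z 0.03613855634705859 mean [0.6989 0.0037] rect ((0.6995136141777039, 0.002047203481197357), (0.08906163275241852, 0.026560425758361816), 86.40630340576172)
shaft 315 med z 0.026593297636465674 mean [0.7045 0.0819] rect ((0.7068820595741272, 0.08422286808490753), (0.08316116780042648, 0.016536694020032883), 81.64818572998047)
```

```bash
python3 -c "
from h import *
plan([.6218,-.003,.157],-18.9)"
```

```text
t=2.53 tcp [0.593  0.0583 0.3895] jaw -22.2 q6 0.29 gap mm 87.8 F [-0.6  0.3 -0.1]
  turn [-3.3 -0.7 -0. ] | shift mm now-axes [231.8 -45.9  52.6] | after turn [232.5 -48.7  47.1]
```

Horizontal first, then down to about 70 mm above the grasp, then check.

>>> move_arm([
  [0.088,0.015,0,0,-3.3,-0.7,0],
  [0.088,0.03,-0.012,0.012,0,0,0],
  [0.088,0.03,-0.012,0.012,0,0,0],
  [0.088,0.03,-0.012,0.012,0,0,0],
  [0.088,0.03,-0.012,0.012,0,0,0],
  [0.088,0.02,0,0,0,0,0],
  [0.088,0,0,0,0,0,0],
  [0.088,0,0,0,0,0,0],
])

```text
clock: 3.2
tcp_pos: [0.6178, -0.0122, 0.231]
orientation: [0.267, 1.55, -0.268]
wrist_force: [0.2, -0.5, -0.1]
finger_gap: 0.994
```

```bash
python3 -c "
from h import *
plan([.6218,-.003,.157],-18.9)
c=cap('wrist','w2.png'); W=pts(c);Z=W[...,2]
m=(Z>.168)&(Z<.19)&(np.abs(W[...,0]-.62)<.06)&(np.abs(W[...,1])<.06)
print(cv2.minAreaRect(W[m][:,:2].astype(np.float32)),np.median(Z[m]))"
```

```text
t=3.20 tcp [ 0.6178 -0.0122  0.231 ] jaw -19.6 q6 0.13 gap mm 87.5 F [ 0.2 -0.5 -0.1]
  turn [-0.7  0.2 -0. ] | shift mm now-axes [74.  10.   0.4] | after turn [74.  10.   0.8]
((0.6217374205589294, -0.0028947927057743073), (0.07434949278831482, 0.011812563985586166), 70.95531463623047) 0.17833543268682073
```

View pics/w2.png

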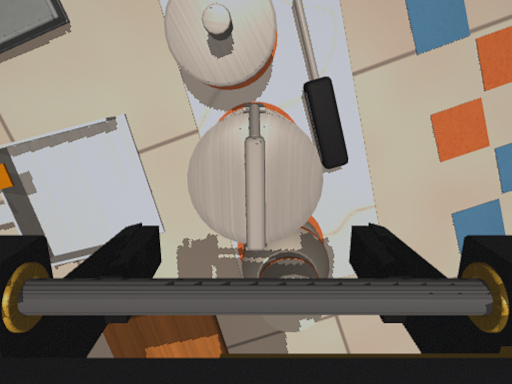

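The bar runs at (256,140–248), centred between the fingers. The two measurements agree to 0.1 mm, so I go down and grip.

>>> move_arm([
  [0.088,0.01,0.009,0,-0.7,0.2,0],
  [0.088,0.016,0,0,0,0,0],
  [0.088,0.016,0,0,0,0,0],
  [0.088,0.016,0,0,0,0,0],
  [0.088,0.012,0,0,0,0,0],
  [0.088,0.004,0,0,0,0,0],
  [0.088,0,0,0,0,0,0],
])

```text
clock: 3.83
tcp_pos: [0.6273, 0.0001, 0.1657]
orientation: [0.254, 1.536, -0.253]
wrist_force: [-0.1, 0.3, -0.1]
finger_gap: 0.997
```

```bash
python3 -c "
from h import *
plan([.6218,-.003,.157],-18.9)"
```

```text
t=3.83 tcp [6.273e-01 1.000e-04 1.657e-01] jaw -18.6 q6 0.13 gap mm 87.7 F [-0.1  0.3 -0.1]
  turn [ 0.3  1.1 -0.2] | shift mm now-axes [ 8.5 -4.7 -4.4] | after turn [ 8.7 -4.7 -4.2]
```

>>> move_arm([
  [0.088,0.009,-0.004,-0.004,0.3,1.1,-0.2],
  [0.088,0,0,0,0,0,0],
  [0.0,0,0,0,0,0,0],
  [0.0,0,0,0,0,0,0],
  [0.0,0,0,0,0,0,0],
  [0.0,0,0,0,0,0,0],
  [0.0,0,0,0,0,0,0],
  [0.0,0,0,0,0,0,0],
], force=40)

```text
clock: 4.5
tcp_pos: [0.6246, -0.0027, 0.1604]
orientation: [0.259, 1.55, -0.258]
wrist_force: [-0.0, -1.0, -0.4]
finger_gap: 0.571
```

```bash
python3 -c "
from h import *
plan([.6218,-.003,.157],-18.9)"
```

```text
t=4.50 tcp [ 0.6246 -0.0027  0.1604] jaw -18.9 q6 0.13 gap mm 50.3 F [-0.  -1.  -0.4]
  turn [ 0.   0.3 -0.1] | shift mm now-axes [ 3.4 -1.2 -2.5] | after turn [ 3.4 -1.2 -2.5]
```

>>> move_arm([
  [0.0,0.003,-0.001,-0.003,0,0.3,0],
  [0.0,0,0,0,0,0,0],
  [0.0,0,0,0,0,0,0],
  [0.0,0,0,0,0,0,0],
  [0.0,0,0,0,0,0,0],
  [0.0,0,0,0,0,0,0],
  [0.0,0,0,0,0,0,0],
  [0.0,0,0,0,0,0,0],
  [0.0,0,0,0,0,0,0],
  [0.0,0,0,0,0,0,0],
], force=40)

```text
clock: 5.33
tcp_pos: [0.6215, -0.0028, 0.1571]
orientation: [0.26, 1.554, -0.257]
wrist_force: [-0.2, 0.2, -0.1]
finger_gap: 0.131
```

```bash
python3 -c "
from h import *
plan([.6218,-.003,.157],-18.9)"
```

```text
t=5.33 tcp [ 0.6215 -0.0028  0.1571] jaw -18.9 q6 0.13 gap mm 11.6 F [-0.2  0.2 -0.1]
  turn [ 0.   0.  -0.1] | shift mm now-axes [ 0.1 -0.   0.3] | after turn [ 0.1 -0.   0.3]
```

Gripped (11.6 mm opening, bar 12 mm). Now I lift straight up.

>>> move_arm([
  [0.0,-0.005,0,0,0,0,0],
  [0.0,-0.01,0,0,0,0,0],
  [0.0,-0.018,0,0,0,0,0],
  [0.0,-0.02,0,0,0,0,0],
  [0.0,-0.02,0,0,0,0,0],
  [0.0,-0.02,0,0,0,0,0],
  [0.0,-0.02,0,0,0,0,0],
  [0.0,-0.02,0,0,0,0,0],
  [0.0,-0.018,0,0,0,0,0],
  [0.0,-0.01,0,0,0,0,0],
])

```text
clock: 6.17
tcp_pos: [0.6153, -0.0016, 0.3209]
orientation: [0.261, 1.575, -0.257]
wrist_force: [1.3, -0.5, -2.7]
finger_gap: 0.128
```

```bash
python3 -c "
from h import *
plan([.4018,-.3965,.30],-18.9); c=cap('scene','s1.png')"
```

```text
t=6.17 tcp [ 0.6153 -0.0016  0.3209] jaw -18.9 q6 0.13 gap mm 11.3 F [ 1.3 -0.5 -2.7]
  turn [ 0.  -1.2  0.1] | shift mm now-axes [  22.8 -442.7  -74. ] | after turn [  20.9 -442.8  -74.1]
```

View pics/s1.png

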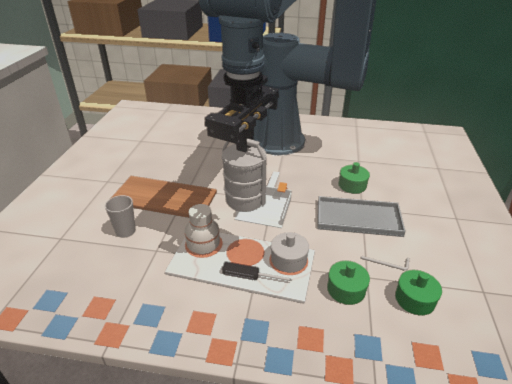

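The carrier hangs upright from the gripper at (245,175), clear of the jar and tin, and its inlay is free. I carry it to the board.

>>> move_arm([
  [0.0,0,-0.01,-0.002,0,-0.6,0],
  [0.0,0,-0.02,-0.004,0,-0.4,0],
  [0.0,0,-0.027,-0.005,0,0,0],
  [0.0,0,-0.027,-0.005,0,0,0],
  [0.0,0,-0.027,-0.005,0,0,0],
  [0.0,0,-0.027,-0.005,0,0,0],
  [0.0,0,-0.027,-0.005,0,0,0],
  [0.0,0,-0.027,-0.005,0,0,0],
  [0.0,0,-0.027,-0.005,0,0,0],
  [0.0,0,-0.027,-0.005,0,0,0],
])

```text
clock: 7.05
tcp_pos: [0.4808, -0.2242, 0.3097]
orientation: [0.254, 1.57, -0.248]
wrist_force: [0.5, 0.4, -3.7]
finger_gap: 0.128
```

>>> move_arm([
  [0.0,0,-0.027,-0.005,0,0,0],
  [0.0,0,-0.027,-0.005,0,0,0],
  [0.0,0,-0.027,-0.005,0,0,0],
  [0.0,0,-0.025,-0.005,0,0,0],
  [0.0,0,-0.018,-0.003,0,0,0],
  [0.0,0,-0.01,0,0,0,0],
  [0.0,0,0,0,0,0,0],
])

```text
clock: 7.63
tcp_pos: [0.4014, -0.3519, 0.2986]
orientation: [0.265, 1.583, -0.25]
wrist_force: [-0.1, -0.6, -4.2]
finger_gap: 0.127
```

```bash
python3 -c "
from h import *
plan([.4018,-.3965,.162],-18.9)"
```

```text
t=7.63 tcp [ 0.4014 -0.3519  0.2986] jaw -18.7 q6 -0.61 gap mm 11.2 F [-0.1 -0.6 -4.2]
  turn [ 0.2 -1.6 -0.3] | shift mm now-axes [135.9 -42.8  18.6] | after turn [136.6 -42.1  14.8]
```

>>> move_arm([
  [0.0,0,-0.015,0.005,0,-1.0,0],
  [0.0,0,-0.015,0.005,0,-0.6,-0.2],
  [0.0,0.01,-0.012,0.005,0,0,0],
  [0.0,0.02,0,0,0,0,0],
  [0.0,0.025,0,0,0,0,0],
  [0.0,0.025,0,0,0,0,0],
  [0.0,0.015,0,0,0,0,0],
  [0.0,0.008,0,0,0,0,0],
  [0.0,0,0,0,0,0,0],
])

```text
clock: 8.38
tcp_pos: [0.4045, -0.3942, 0.188]
orientation: [0.257, 1.555, -0.25]
wrist_force: [-0.3, 0.8, -4.6]
finger_gap: 0.127
```

```bash
python3 -c "
from h import *
plan([.4018,-.3965,.162],-18.9)"
```

```text
t=8.38 tcp [ 0.4045 -0.3942  0.188 ] jaw -18.5 q6 -0.66 gap mm 11.2 F [-0.3  0.8 -4.6]
  turn [ 0.4  0.  -0.3] | shift mm now-axes [26.  -3.1 -1.8] | after turn [26.  -3.  -1.8]
```

>>> move_arm([
  [0.0,0.01,-0.002,-0.001,0.3,0,-0.2],
  [0.0,0.01,0,0,0,0,0],
  [0.0,0.005,0,0,0,0,0],
  [0.0,0.002,0,0,0,0,0],
  [0.0,0,0,0,0,0,0],
])

```text
clock: 8.8
tcp_pos: [0.4045, -0.3964, 0.1609]
orientation: [0.255, 1.553, -0.258]
wrist_force: [-1.0, -0.1, -4.2]
finger_gap: 0.127
```

```bash
python3 -c "
from h import *
plan([.4018,-.3965,.160],-18.9)"
```

```text
t=8.80 tcp [ 0.4045 -0.3964  0.1609] jaw -18.7 q6 -0.66 gap mm 11.2 F [-1.  -0.1 -4.2]
  turn [0.2 0.2 0.1] | shift mm now-axes [ 0.9 -0.9 -2.6] | after turn [ 0.9 -0.9 -2.6]
```

>>> move_arm([
  [0.0,0.001,0,0,0,0,0],
  [0.0,0.001,0,0,0,0,0],
  [0.0,0.0005,0,0,0,0,0],
  [0.0,0,0,0,0,0,0],
])

```text
clock: 9.13
tcp_pos: [0.4057, -0.3978, 0.1607]
orientation: [0.253, 1.549, -0.261]
wrist_force: [0.8, -0.5, -4.1]
finger_gap: 0.129
```

```bash
python3 -c "
from h import *
plan([.4018,-.3965,.160],-18.9)"
```

```text
t=9.13 tcp [ 0.4057 -0.3978  0.1607] jaw -18.7 q6 -0.66 gap mm 11.4 F [ 0.8 -0.5 -4.1]
  turn [0.2 0.4 0.2] | shift mm now-axes [ 0.7  0.  -4.1] | after turn [ 0.7  0.  -4.1]
```

>>> move_arm([
  [0.0,0.003,0,-0.001,0.2,0.4,0.2],
  [0.0,0.002,0,-0.001,0,0,0],
  [0.0,0,0,0,0,0,0],
])

```text
clock: 9.38
tcp_pos: [0.4068, -0.3999, 0.1611]
orientation: [0.255, 1.547, -0.264]
wrist_force: [0.5, 0.1, -4.7]
finger_gap: 0.128
```

```bash
python3 -c "
from h import *
plan([.4018,-.3965,.160],-18.9)"
```

```text
t=9.38 tcp [ 0.4068 -0.3999  0.1611] jaw -19.0 q6 -0.66 gap mm 11.2 F [ 0.5  0.1 -4.7]
  turn [-0.1  0.5  0.3] | shift mm now-axes [ 1.1  1.6 -5.8] | after turn [ 1.1  1.6 -5.8]
```

```bash
python3 -c "
from h import *
s=arm.sense();print(s['qpos'].round(3),s['joint_vel'].round(3),s['joint_torque'].round(1),s['torque'].round(2))
c=cap('scene'); c2=cap('top','t2.png'); cv2.imwrite('pics/s2.png',cv2.cvtColor(cv2.resize(c['frame'][120:260,70:280],None,fx=3,fy=3,interpolation=2),cv2.COLOR_RGB2BGR))"
```

```text
[-0.986  0.245  1.696  0.002  1.191 -0.655] [ 0.003 -0.01  -0.023  0.002  0.007  0.003] [  0.1 -46.9 -34.    0.1   0.1  -0. ] [-0.17 -0.15  0.01]
```

View pics/s2.png

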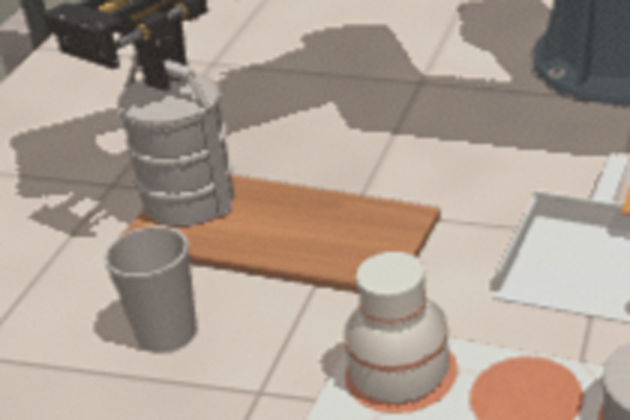

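The carrier is upright over the far end of the board, straps level. I can't tell whether it has touched, so I press down a little harder.

>>> move_arm([
  [0.0,0.006,0.001,-0.002,0,0.3,0.2],
  [0.0,0.005,0,-0.001,0,0,0],
])

```text
clock: 9.65
tcp_pos: [0.4087, -0.4027, 0.1604]
orientation: [0.25, 1.54, -0.268]
wrist_force: [-5.9, 8.8, 31.4]
finger_gap: 0.13
```

```bash
python3 -c "
from h import *
plan([.4018,-.3965,.160],-18.9);s=arm.sense();print(s['torque'])"
```

```text
t=9.65 tcp [ 0.4087 -0.4027  0.1604] jaw -19.0 q6 -0.66 gap mm 11.5 F [-5.9  8.8 31.4]
  turn [-0.1  0.9  0.5] | shift mm now-axes [ 0.3  3.6 -8.5] | after turn [ 0.4  3.6 -8.5]
[1.5395502 0.8398812 0.0556143]
```

Contact is confirmed at 31 N and TCP z 0.160. I relax and open.

>>> move_arm([
  [0.0,0,0,0,0,0,0],
  [0.05,0,0,0,0,0,0],
  [0.05,0,0,0,0,0,0],
  [0.05,0,0,0,0,0,0],
  [0.05,0,0,0,0,0,0],
  [0.05,0,0,0,0,0,0],
  [0.05,0,0,0,0,0,0],
])

```text
clock: 10.23
tcp_pos: [0.4093, -0.4044, 0.1626]
orientation: [0.247, 1.538, -0.271]
wrist_force: [0.6, -0.4, 0.0]
finger_gap: 0.552
```

```bash
python3 -c "
from h import *
plan([.605,-.114,.3],0)"
```

```text
t=10.23 tcp [ 0.4093 -0.4044  0.1626] jaw -19.0 q6 -0.66 gap mm 48.6 F [ 0.6 -0.4  0. ]
  turn [-19.    1.    0.9] | shift mm now-axes [-139.8  336.5   93.4] | after turn [-137.4  290.4  195.7]
```

>>> move_arm([
  [0.05,-0.012,0,0,0,0.5,0.4],
  [0.06,-0.03,0,0,0,0.5,0.4],
  [0.088,-0.035,0,0,-6.3,0,0],
  [0.088,-0.035,0,0,-6.3,0,0],
  [0.088,-0.03,0,0,-6.3,0,0],
  [0.088,0,0.02,0.016,0,0,0],
  [0.088,0,0.03,0.024,0,0,0],
  [0.088,0,0.03,0.024,0,0,0],
  [0.088,0,0.03,0.024,0,0,0],
  [0.088,0,0.03,0.024,0,0,0],
])

```text
clock: 11.07
tcp_pos: [0.517, -0.2634, 0.308]
orientation: [0.004, 1.574, 0.008]
wrist_force: [0.4, -0.3, -0.0]
finger_gap: 0.997
```

>>> move_arm([
  [0.088,0,0.03,0.024,0,0,0],
  [0.088,0,0.03,0.024,0,0,0],
  [0.088,0,0.03,0.024,0,0,0],
  [0.088,0,0.015,0.012,0,0,0],
  [0.088,0,0,0,0,0,0],
  [0.088,0,0,0,0,0,0],
])

```text
clock: 11.57
tcp_pos: [0.6069, -0.1449, 0.3062]
orientation: [-0.0, 1.576, 0.016]
wrist_force: [-0.0, -0.6, 0.2]
finger_gap: 0.999
```

```bash
cat >> h.py <<'E'
def find(c,lo,hi,xy,r):
    W=pts(c);Z=W[...,2];m=(Z>lo)&(Z<hi)&(np.hypot(W[...,0]-xy[0],W[...,1]-xy[1])<r)
    p=W[m]
    if len(p)<20: print('few');return
    q=p[:,:2].astype(np.float32); vv,uu=np.nonzero(m)
    print('n',len(p),'px',uu.mean().round(),vv.mean().round(),'z',np.median(p[:,2]).round(4),'circ',cv2.minEnclosingCircle(q),'rect',cv2.minAreaRect(q))
E
python3 -c "
from h import *
plan([.617,-.111,.09],0)
c=cap('wrist','w3.png'); find(c,.118,.14,(.617,-.111),.06);find(c,.085,.11,(.632,.113),.03)"
```

```text
t=11.57 tcp [ 0.6069 -0.1449  0.3062] jaw 0.6 q6 -0.44 gap mm 87.9 F [-0.  -0.6  0.2]
  turn [ 0.6 -0.3 -0.6] | shift mm now-axes [216.5  31.6  11.6] | after turn [216.2  33.9  10.1]
n 2663 px 263.0 139.0 z 0.1267 circ ((0.6138652563095093, -0.11736710369586945), 0.02790098451077938) rect ((0.613797664642334, -0.11715786904096603), (0.05457125976681709, 0.05497593432664871), 1.0494680404663086)
few
```

View pics/w3.png

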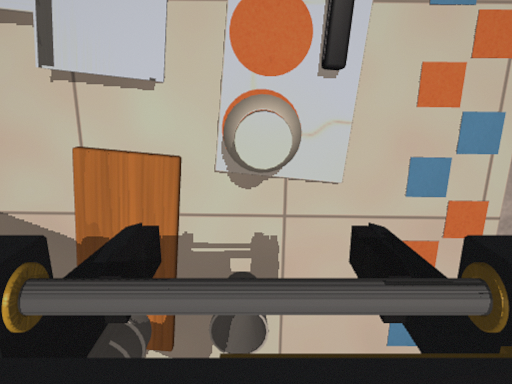

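The jar lid is at (263,139). Its fitted radius is 27.9 mm (expected 28) and its top is at z 0.127 (expected 0.128). The axis is at (0.6138, −0.1172).

```bash
python3 -c "
from h import *
plan([.6138,-.1172,.093],0)"
```

```text
t=11.62 tcp [ 0.6066 -0.1452  0.3062] jaw 0.6 q6 -0.44 gap mm 87.8 F [-0.4 -0.3 -0.5]
  turn [ 0.6 -0.3 -0.6] | shift mm now-axes [213.4  25.6   8.6] | after turn [213.2  28.    7.2]
```

>>> move_arm([
  [0.088,0.01,0.014,0.004,0.6,-0.3,-0.6],
  [0.088,0.025,0.014,0.003,0,0,0],
  [0.088,0.03,0,0,0,0,0],
  [0.088,0.03,0,0,0,0,0],
  [0.088,0.025,0,0,0,0,0],
  [0.088,0.015,0,0,0,0,0],
  [0.088,0,0,0,0,0,0],
  [0.088,0,0,0,0,0,0],
])

```text
clock: 12.28
tcp_pos: [0.6091, -0.1289, 0.1679]
orientation: [0.008, 1.569, -0.016]
wrist_force: [0.8, 0.3, -0.5]
finger_gap: 1.0
```

```bash
python3 -c "
from h import *
plan([.6138,-.1172,.093],0)"
```

```text
t=12.28 tcp [ 0.6091 -0.1289  0.1679] jaw -0.9 q6 -0.38 gap mm 88.0 F [ 0.8  0.3 -0.5]
  turn [-0.9  0.1  0.3] | shift mm now-axes [74.9 12.1  4.4] | after turn [74.9 11.7  4.7]
```

>>> move_arm([
  [0.088,0,0.014,0.005,-0.9,0.1,0.3],
  [0.088,0.015,0.002,0.001,0,0,0],
  [0.088,0.02,0,0,0,0,0],
  [0.088,0.02,0,0,0,0,0],
  [0.088,0.015,0,0,0,0,0],
  [0.088,0.005,0,0,0,0,0],
  [0.088,0,0,0,0,0,0],
])

```text
clock: 12.87
tcp_pos: [0.6239, -0.1146, 0.1036]
orientation: [-0.003, 1.553, -0.003]
wrist_force: [0.2, 1.4, -0.3]
finger_gap: 0.996
```

```bash
python3 -c "
from h import *
plan([.6138,-.1172,.093],0)"
```

```text
t=12.87 tcp [ 0.6239 -0.1146  0.1036] jaw 0.0 q6 -0.37 gap mm 87.6 F [ 0.2  1.4 -0.3]
  turn [0.  1.  0.2] | shift mm now-axes [ 10.5  -2.6 -10.3] | after turn [ 10.6  -2.6 -10.1]
```

>>> move_arm([
  [0.088,0.003,-0.002,-0.009,0,1.0,0.2],
  [0.088,0,0,-0.003,0,0.3,0],
  [0.088,0.008,0,0,0,0,0],
  [0.088,0,0,0,0,0,0],
])

```text
clock: 13.2
tcp_pos: [0.6138, -0.1173, 0.0971]
orientation: [-0.003, 1.571, -0.001]
wrist_force: [-0.9, 0.6, -0.3]
finger_gap: 1.0
```

```bash
python3 -c "
from h import *
plan([.6138,-.1172,.093],0)"
```

```text
t=13.20 tcp [ 0.6138 -0.1173  0.0971] jaw 0.1 q6 -0.38 gap mm 88.0 F [-0.9  0.6 -0.3]
  turn [ 0.1 -0.   0.1] | shift mm now-axes [4.1 0.1 0. ] | after turn [4.1 0.1 0. ]
```

>>> move_arm([
  [0.088,0.004,0,0,0,0,0],
  [0.0,0,0,0,0,0,0],
  [0.0,0,0,0,0,0,0],
  [0.0,0,0,0,0,0,0],
  [0.0,0,0,0,0,0,0],
  [0.0,0,0,0,0,0,0],
  [0.0,0,0,0,0,0,0],
  [0.0,0,0,0,0,0,0],
  [0.0,0,0,0,0,0,0],
  [0.0,0,0,0,0,0,0],
], force=40)

```text
clock: 14.03
tcp_pos: [0.6144, -0.1177, 0.0941]
orientation: [-0.003, 1.569, -0.002]
wrist_force: [-0.7, 0.9, -0.7]
finger_gap: 0.62
```

```bash
python3 -c "
from h import *
plan([.6138,-.1172,.093],0)"
```

```text
t=14.03 tcp [ 0.6144 -0.1177  0.0941] jaw 0.1 q6 -0.38 gap mm 54.6 F [-0.7  0.9 -0.7]
  turn [0.1 0.1 0.2] | shift mm now-axes [ 1.1  0.5 -0.6] | after turn [ 1.1  0.5 -0.6]
```

>>> move_arm([
  [0.0,-0.005,0,0,0,0,0],
  [0.0,-0.012,0,0,0,0,0],
  [0.0,-0.02,0,0,0,0,0],
  [0.0,-0.02,0,0,0,0,0],
  [0.0,-0.018,0,0,0,0,0],
  [0.0,-0.005,-0.01,-0.01,0,-0.5,0],
  [0.0,0,-0.018,-0.017,0,-0.5,0],
  [0.0,0,-0.022,-0.02,0,0,0],
  [0.0,0,-0.022,-0.02,0,0,0],
  [0.0,0,-0.022,-0.02,0,0,0],
])

```text
clock: 14.87
tcp_pos: [0.5252, -0.208, 0.1789]
orientation: [-0.008, 1.555, 0.009]
wrist_force: [0.7, 0.6, -3.9]
finger_gap: 0.623
```

>>> move_arm([
  [0.0,0,-0.022,-0.02,0,0,0],
  [0.0,0,-0.022,-0.02,0,0,0],
  [0.0,0,-0.02,-0.018,0,0,0],
  [0.0,0,-0.012,-0.012,0,0,0],
  [0.0,0,0,0,0,0,0],
])

```text
clock: 15.28
tcp_pos: [0.4484, -0.2906, 0.181]
orientation: [-0.007, 1.556, 0.005]
wrist_force: [0.5, 0.0, -4.4]
finger_gap: 0.623
```

```bash
python3 -c "
from h import *
plan([.4451,-.2967,.098],0)"
```

```text
t=15.28 tcp [ 0.4484 -0.2906  0.181 ] jaw 0.4 q6 -0.81 gap mm 54.8 F [ 0.5  0.  -4.4]
  turn [0.4 0.8 0.1] | shift mm now-axes [82.9 -6.  -4.6] | after turn [83.  -6.1 -3.3]
```

>>> move_arm([
  [0.0,0.005,-0.006,-0.004,0.4,0.8,0.1],
  [0.0,0.018,0,0,0,0.2,0],
  [0.0,0.02,0,-0.001,0,0.2,0],
  [0.0,0.018,0,-0.001,0,0.2,0],
  [0.0,0.008,0,-0.001,0,0,0],
  [0.0,0,0,0,0,0,0],
])

```text
clock: 15.78
tcp_pos: [0.4426, -0.2978, 0.1121]
orientation: [-0.0, 1.58, -0.003]
wrist_force: [-0.6, 0.3, -5.5]
finger_gap: 0.623
```

```bash
python3 -c "
from h import *
plan([.4451,-.2967,.098],0)"
```

```text
t=15.78 tcp [ 0.4426 -0.2978  0.1121] jaw -0.1 q6 -0.80 gap mm 54.8 F [-0.6  0.3 -5.5]
  turn [-0.1 -0.6  0.1] | shift mm now-axes [14.1  1.2  2.7] | after turn [14.1  1.1  2.5]
```

>>> move_arm([
  [0.0,0.006,0.001,0.002,0,-0.5,0],
  [0.0,0.006,0,0,0,0,0],
  [0.0,0.003,0,0,0,0,0],
  [0.0,0.003,0,0,0,0,0],
  [0.0,0.003,0,0,0,0,0],
])

```text
clock: 16.2
tcp_pos: [0.4467, -0.298, 0.0971]
orientation: [-0.005, 1.571, -0.003]
wrist_force: [-12.3, 10.2, 29.5]
finger_gap: 0.624
```

```bash
python3 -c "
from h import *
plan([.4451,-.2967,.098],0)"
```

```text
t=16.20 tcp [ 0.4467 -0.298   0.0971] jaw 0.1 q6 -0.81 gap mm 54.9 F [-12.3  10.2  29.5]
  turn [ 0.1 -0.   0.3] | shift mm now-axes [-0.9  1.3 -1.6] | after turn [-0.9  1.3 -1.6]
```

>>> move_arm([
  [0.0,0,0,0,0,0,0],
  [0.088,0,0,0,0,0,0],
  [0.088,0,0,0,0,0,0],
  [0.088,0,0,0,0,0,0],
  [0.088,0,0,0,0,0,0],
  [0.088,0,0,0,0,0,0],
  [0.088,0,0,0,0,0,0],
  [0.088,0,0,0,0,0,0],
])

```text
clock: 16.87
tcp_pos: [0.4506, -0.3016, 0.1029]
orientation: [-0.013, 1.562, -0.01]
wrist_force: [0.4, -0.4, 0.3]
finger_gap: 0.995
```

```bash
python3 -c "
from h import *
plan([.625,.063,.30],0)"
```

```text
t=16.87 tcp [ 0.4506 -0.3016  0.1029] jaw 0.1 q6 -0.81 gap mm 87.6 F [ 0.4 -0.4  0.3]
  turn [0.1 0.5 0.8] | shift mm now-axes [-200.9  361.5  176.7] | after turn [-197.1  364.6  174.4]
```

>>> move_arm([
  [0.088,-0.01,0.002,-0.003,0,0.5,0.8],
  [0.088,-0.03,0,0,0,0,0],
  [0.088,-0.038,0,0,0,0,0],
  [0.088,-0.038,0,0,0,0,0],
  [0.088,-0.038,0.005,0,0,0,0],
  [0.088,-0.03,0.02,0.01,0,0,0],
  [0.088,0,0.032,0.016,0,0,0],
  [0.088,0,0.034,0.017,0,0,0],
  [0.088,0,0.034,0.017,0,0,0],
  [0.088,0,0.034,0.017,0,0,0],
])

```text
clock: 17.7
tcp_pos: [0.5242, -0.1409, 0.2955]
orientation: [0.011, 1.572, -0.007]
wrist_force: [-0.0, -0.7, -0.4]
finger_gap: 0.998
```

>>> move_arm([
  [0.088,0,0.034,0.017,0,0,0],
  [0.088,0,0.034,0.017,0,0,0],
  [0.088,0,0.034,0.017,0,0,0],
  [0.088,0,0.034,0.017,0,0,0],
  [0.088,0,0.034,0.017,0,0,0],
  [0.088,0,0.02,0.01,0,0,0],
  [0.088,0,0,0,0,0,0],
  [0.088,0,0,0,0,0,0],
])

```text
clock: 18.37
tcp_pos: [0.6262, 0.0661, 0.2951]
orientation: [0.006, 1.571, -0.0]
wrist_force: [-0.0, -0.6, -0.1]
finger_gap: 1.004
```

```bash
python3 -c "
from h import *
plan([.625,.063,.30],0)
c=cap('wrist','w4.png'); find(c,.088,.11,(.632,.113),.03);find(c,.061,.073,(.632,.113),.07)"
```

```text
t=18.37 tcp [0.6262 0.0661 0.2951] jaw -0.2 q6 -0.08 gap mm 88.3 F [-0.  -0.6 -0.1]
  turn [-0.2 -0.  -0.2] | shift mm now-axes [-5.  -3.1 -1.2] | after turn [-4.9 -3.1 -1.2]
n 379 px 260.0 117.0 z 0.0976 circ ((0.6321051120758057, 0.11279317736625671), 0.010951682925224304) rect ((0.6320847868919373, 0.11283163726329803), (0.020978594198822975, 0.02096393331885338), 52.20411682128906)
n 5723 px 259.0 114.0 z 0.0656 circ ((0.6322290897369385, 0.11260432004928589), 0.04757799953222275) rect ((0.6320146918296814, 0.11296740174293518), (0.09442557394504547, 0.0938975065946579), 26.681251525878906)
```

View pics/w4.png

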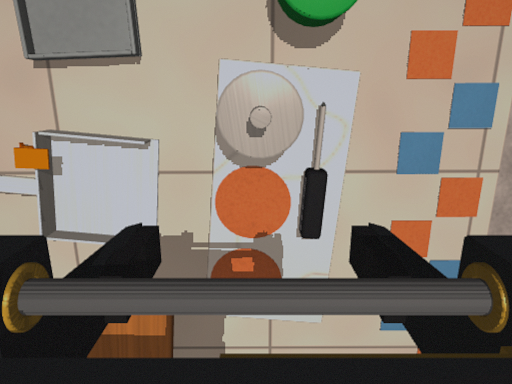

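The steel tin's knob is at (260,117). Its axis is at (0.6321, 0.1128), with knob radius 10.95 mm and lid radius 47.6 mm, both as given. The screwdriver lies at (313,200) with its shaft up to (322,105).

>>> move_arm([
  [0.06,0.015,0.018,0.003,0,0.2,0],
  [0.06,0.03,0.018,0,0,0.2,0],
  [0.06,0.035,0.01,-0.001,0,0.2,0],
  [0.06,0.035,0,-0.001,0,0.2,0],
  [0.06,0.035,0,-0.001,0,0.2,0],
  [0.06,0.025,0,-0.001,0,0.2,0],
  [0.06,0.01,0,0,0,0,0],
  [0.06,0,0,0,0,0,0],
])

```text
clock: 19.08
tcp_pos: [0.6242, 0.1016, 0.1076]
orientation: [0.015, 1.586, -0.013]
wrist_force: [0.2, 0.6, -0.0]
finger_gap: 0.685
```

```bash
python3 -c "
from h import *
plan([.6321,.1128,.073],0)"
```

```text
t=19.08 tcp [0.6242 0.1016 0.1076] jaw -1.0 q6 -0.01 gap mm 60.3 F [ 0.2  0.6 -0. ]
  turn [-1.  -0.8 -0.1] | shift mm now-axes [34.5 11.3  8.2] | after turn [34.6 11.2  7.9]
```

>>> move_arm([
  [0.06,0,0.011,0.007,-0.9,-0.8,0],
  [0.06,0.006,0.002,0.001,0,0,0],
  [0.06,0.012,0,0,0,0.1,0],
  [0.06,0.01,0,-0.001,0,0.1,0],
  [0.06,0.004,0,0,0,0,0],
  [0.06,0,0,0,0,0,0],
])

```text
clock: 19.58
tcp_pos: [0.6372, 0.1134, 0.0802]
orientation: [0.003, 1.563, -0.002]
wrist_force: [-0.9, 0.2, -1.0]
finger_gap: 0.68
```

```bash
python3 -c "
from h import *
plan([.6321,.1128,.073],0)"
```

```text
t=19.58 tcp [0.6372 0.1134 0.0802] jaw -0.2 q6 -0.00 gap mm 59.8 F [-0.9  0.2 -1. ]
  turn [-0.2  0.5 -0. ] | shift mm now-axes [ 7.2 -0.7 -5.2] | after turn [ 7.2 -0.6 -5.1]
```

>>> move_arm([
  [0.06,0.003,-0.001,-0.005,0,0.4,0],
  [0.06,0.006,0,0,0,0,0],
  [0.0,0,0,0,0,0,0],
  [0.0,0,0,0,0,0,0],
  [0.0,0,0,0,0,0,0],
  [0.0,0,0,0,0,0,0],
  [0.0,0,0,0,0,0,0],
  [0.0,0,0,0,0,0,0],
  [0.0,0,0,0,0,0,0],
  [0.0,0,0,0,0,0,0],
], force=35)

```text
clock: 20.42
tcp_pos: [0.6322, 0.1124, 0.0714]
orientation: [0.003, 1.569, -0.002]
wrist_force: [1.0, 0.3, -1.0]
finger_gap: 0.238
```

```bash
python3 -c "
from h import *
plan([.6321,.1128,.073],0)"
```

```text
t=20.42 tcp [0.6322 0.1124 0.0714] jaw -0.2 q6 -0.01 gap mm 20.9 F [ 1.   0.3 -1. ]
  turn [-0.2  0.1 -0. ] | shift mm now-axes [-1.6  0.4 -0. ] | after turn [-1.6  0.4 -0.1]
```

>>> move_arm([
  [0.0,-0.005,0,0,0,0,0],
  [0.0,-0.015,0,0,0,0,0],
  [0.0,-0.025,0,0,0,0,0],
  [0.0,-0.025,0,0,0,-0.2,0],
  [0.0,-0.02,0,0,0,-0.2,0],
  [0.0,-0.006,-0.01,-0.007,0,-0.4,0],
  [0.0,0,-0.022,-0.015,0,-0.3,0],
  [0.0,0,-0.026,-0.018,0,0,0],
  [0.0,0,-0.026,-0.018,0,0,0],
  [0.0,0,-0.026,-0.018,0,0,0],
])

```text
clock: 21.25
tcp_pos: [0.5521, 0.0042, 0.1684]
orientation: [-0.003, 1.555, 0.005]
wrist_force: [0.3, -1.1, -4.3]
finger_gap: 0.239
```

>>> move_arm([
  [0.0,0,-0.026,-0.018,0,0,0],
  [0.0,0,-0.026,-0.018,0,0,0],
  [0.0,0,-0.026,-0.018,0,0,0],
  [0.0,0,-0.026,-0.018,0,0,0],
  [0.0,0,-0.026,-0.018,0,0,0],
  [0.0,0,-0.026,-0.018,0,0,0],
  [0.0,0,-0.024,-0.018,0,0,0],
  [0.0,0,-0.012,-0.01,0,0,0],
  [0.0,0,0,0,0,0,0],
])

```text
clock: 22.0
tcp_pos: [0.4045, -0.1986, 0.1665]
orientation: [-0.002, 1.557, 0.003]
wrist_force: [-0.5, 0.2, -2.8]
finger_gap: 0.238
```

```bash
python3 -c "
from h import *
plan([.4134,-.1966,.0745],0)
c=cap('top'); find(c,.15,.2,(.409,-.403),.07); find(c,.12,.14,(.446,-.298),.05)"
```

```text
t=22.00 tcp [ 0.4045 -0.1986  0.1665] jaw 0.2 q6 -0.73 gap mm 21.0 F [-0.5  0.2 -2.8]
  turn [ 0.2  0.8 -0. ] | shift mm now-axes [92.1  1.9  7.7] | after turn [92.   2.   8.9]
n 209 px 388.0 212.0 z 0.1544 circ ((0.4108138680458069, -0.411320298910141), 0.04688124731183052) rect ((0.40953922271728516, -0.40698498487472534), (0.09205646812915802, 0.0739656463265419), 22.688804626464844)
few
```

>>> move_arm([
  [0.0,0.005,0.001,0.004,0,0.7,0],
  [0.0,0.018,0,0,0,0.1,0],
  [0.0,0.022,0,-0.001,0,0.1,0],
  [0.0,0.02,0,-0.001,0,0.1,0],
  [0.0,0.012,0,0,0,0,0],
  [0.0,0.004,0,0,0,0,0],
  [0.0,0,0,0,0,0,0],
])

```text
clock: 22.63
tcp_pos: [0.4134, -0.1917, 0.0826]
orientation: [-0.006, 1.573, 0.007]
wrist_force: [-0.0, -0.1, -4.0]
finger_gap: 0.235
```

```bash
python3 -c "
from h import *
plan([.4134,-.1966,.0745],0)"
```

```text
t=22.63 tcp [ 0.4134 -0.1917  0.0826] jaw 0.5 q6 -0.70 gap mm 20.7 F [-0.  -0.1 -4. ]
  turn [ 0.5 -0.1 -0. ] | shift mm now-axes [ 8.1 -4.9 -0. ] | after turn [ 8.1 -4.9 -0. ]
```

>>> move_arm([
  [0.0,0.003,-0.004,0,0.4,0,0],
  [0.0,0.004,0,0,0,0,0],
  [0.0,0.003,0,0,0,0,0],
  [0.0,0.003,0,0,0,0,0],
  [0.0,0.003,0,0,0,0,0],
])

```text
clock: 23.05
tcp_pos: [0.4153, -0.1952, 0.0739]
orientation: [-0.004, 1.577, 0.005]
wrist_force: [-14.9, 10.3, 34.7]
finger_gap: 0.238
```

```bash
python3 -c "
from h import *
plan([.4134,-.1966,.0745],0)"
```

```text
t=23.05 tcp [ 0.4153 -0.1952  0.0739] jaw 0.3 q6 -0.70 gap mm 20.9 F [-14.9  10.3  34.7]
  turn [ 0.3 -0.4 -0. ] | shift mm now-axes [-0.6 -1.4 -1.9] | after turn [-0.6 -1.4 -1.9]
```

>>> move_arm([
  [0.0,0,0,0,0,0,0],
  [0.05,0,0,0,0,0,0],
  [0.05,0,0,0,0,0,0],
  [0.05,0,0,0,0,0,0],
  [0.05,0,0,0,0,0,0],
  [0.05,-0.01,0,0,0,0,0],
  [0.05,-0.02,0,0,0,0,0],
  [0.05,-0.035,0,0,0,0,0],
  [0.05,-0.038,0,0,0,0,0],
  [0.05,-0.038,0,0,0,0,0],
])

```text
clock: 23.88
tcp_pos: [0.4137, -0.1935, 0.2177]
orientation: [0.002, 1.584, 0.008]
wrist_force: [0.1, -0.7, -0.2]
finger_gap: 0.568
```

>>> move_arm([
  [0.06,-0.02,0.01,0.015,0,0,0],
  [0.06,0,0.02,0.03,0,0,0],
  [0.06,0,0.02,0.034,0,0,0],
  [0.06,0,0.02,0.034,0,0,0],
  [0.06,0,0.02,0.034,0,0,0],
  [0.06,0,0.02,0.034,0,0,0],
  [0.06,0,0.02,0.034,0,0,0],
  [0.06,0,0.015,0.025,0,0,0],
  [0.06,0,0,0,0,0,0],
  [0.06,0,0,0,0,0,0],
])

```text
clock: 24.72
tcp_pos: [0.6693, -0.044, 0.2576]
orientation: [-0.006, 1.561, -0.007]
wrist_force: [-0.1, -0.4, -0.1]
finger_gap: 0.679
```

```bash
cat >> h.py <<'E'
def handle(c,xy,r=.08):
    W=pts(c);Z=W[...,2];F=c['frame'].astype(int)
    m=(F.max(-1)<75)&(Z>.015)&(Z<.045)&(np.hypot(W[...,0]-xy[0],W[...,1]-xy[1])<r)
    k,l,s,_=cv2.connectedComponentsWithStats(m.astype(np.uint8)); i=1+np.argmax(s[1:,4]); m=l==i
    print('handle',s[i],np.median(Z[m]).round(4),cv2.minAreaRect(W[m][:,:2].astype(np.float32)))
E
python3 -c "
from h import *
plan([.699,.002,.017],-4)
c=cap('wrist','w5.png'); handle(c,(.699,.002))
c=cap('scene'); cv2.imwrite('pics/s3.png',cv2.cvtColor(cv2.resize(c['frame'][110:300,80:430],None,fx=2.2,fy=2.2,interpolation=2),cv2.COLOR_RGB2BGR))
find(c,.16,.2,(.41,-.405),.06);find(c,.118,.14,(.446,-.298),.04);find(c,.09,.11,(.415,-.195),.03)"
```

```text
t=24.72 tcp [ 0.6693 -0.044   0.2576] jaw -0.0 q6 -0.24 gap mm 59.8 F [-0.1 -0.4 -0.1]
  turn [4.  0.5 0.4] | shift mm now-axes [240.5  47.9  27.4] | after turn [240.6  48.   26.4]
handle [ 266   71   31   86 2056] 0.0363 ((0.6997147798538208, 0.000410713255405426), (0.08903829753398895, 0.02628769911825657), 86.34810638427734)
n 121 px 122.0 143.0 z 0.1792 circ ((0.4112076759338379, -0.40719303488731384), 0.043796852231025696) rect ((0.40958529710769653, -0.4066614806652069), (0.08735182881355286, 0.01474772673100233), 71.85831451416016)
n 227 px 154.0 168.0 z 0.1297 circ ((0.44590848684310913, -0.29913297295570374), 0.029939886182546616) rect ((0.4484958350658417, -0.297736257314682), (0.053179170936346054, 0.053620100021362305), 19.398433685302734)
few
```

View pics/s3.png

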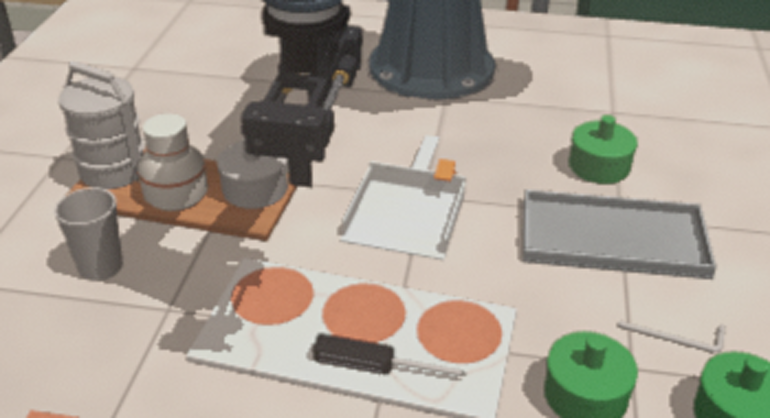

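The carrier, jar and tin stand upright at the left, middle and right of the board, and all three inlays are free. The screwdriver handle is at crop (352,352). It measures 89×26 mm with its top at z 0.036, as it should be.

>>> move_arm([
  [0.06,0.01,0.016,0.01,3.6,0.4,0.3],
  [0.06,0.03,0.016,0.01,0,0.2,0],
  [0.06,0.035,0.013,0.005,0,0.2,0],
  [0.06,0.035,0,-0.001,0,0.2,0],
  [0.06,0.035,0,-0.001,0,0.2,0],
  [0.06,0.025,0,0,0,0.1,0],
  [0.06,0.01,0,0,0,0,0],
  [0.06,0,0,0,0,0,0],
])

```text
clock: 25.48
tcp_pos: [0.6905, -0.0103, 0.0808]
orientation: [0.059, 1.575, -0.067]
wrist_force: [-0.7, -0.1, 1.0]
finger_gap: 0.684
```

```bash
python3 -c "
from h import *
plan([.6997,.0004,.0145],-3.7)"
```

```text
t=25.48 tcp [ 0.6905 -0.0103  0.0808] jaw -4.6 q6 -0.10 gap mm 60.2 F [-0.7 -0.1  1. ]
  turn [-0.9 -0.3  0.3] | shift mm now-axes [66.2 11.8  8.7] | after turn [66.3 11.3  8.5]
```

>>> move_arm([
  [0.06,0,0.011,0.007,-0.9,-0.2,0.3],
  [0.06,0.012,0.001,0,0,0,0],
  [0.06,0.018,0,-0.001,0,0.1,0],
  [0.06,0.016,0,-0.001,0,0.1,0],
  [0.06,0.006,0,0,0,0,0],
  [0.06,0,0,0,0,0,0],
])

```text
clock: 25.98
tcp_pos: [0.7029, -0.0003, 0.036]
orientation: [0.05, 1.56, -0.052]
wrist_force: [0.0, 0.7, -0.1]
finger_gap: 0.681
```

```bash
python3 -c "
from h import *
plan([.6997,.0004,.0145],-3.7)"
```

```text
t=25.98 tcp [ 7.029e-01 -3.000e-04  3.600e-02] jaw -3.7 q6 -0.10 gap mm 59.9 F [ 0.   0.7 -0.1]
  turn [-0.   0.6  0.1] | shift mm now-axes [21.5  0.5 -3.5] | after turn [21.5  0.5 -3.3]
```

>>> move_arm([
  [0.06,0.006,0,-0.003,0,0.5,0],
  [0.06,0.01,0,0,0,0,0],
  [0.06,0.004,0,-0.001,0,0,0],
  [0.06,0,0,0,0,0,0],
])

```text
clock: 26.32
tcp_pos: [0.7003, -0.0002, 0.0164]
orientation: [0.05, 1.566, -0.052]
wrist_force: [0.2, 0.3, 0.2]
finger_gap: 0.68
```

```bash
python3 -c "
from h import *
plan([.6997,.0004,.0145],-3.7)"
```

```text
t=26.32 tcp [ 7.003e-01 -2.000e-04  1.640e-02] jaw -3.7 q6 -0.10 gap mm 59.9 F [0.2 0.3 0.2]
  turn [-0.   0.3  0.1] | shift mm now-axes [ 1.9  0.6 -0.7] | after turn [ 1.9  0.6 -0.7]
```

>>> move_arm([
  [0.0,0.001,0,-0.001,0,0.3,0],
  [0.0,0,0,0,0,0,0],
  [0.0,0,0,0,0,0,0],
  [0.0,0,0,0,0,0,0],
  [0.0,0,0,0,0,0,0],
  [0.0,0,0,0,0,0,0],
  [0.0,0,0,0,0,0,0],
  [0.0,0,0,0,0,0,0],
  [0.0,0,0,0,0,0,0],
], force=35)

```text
clock: 27.07
tcp_pos: [0.6996, -0.0003, 0.0161]
orientation: [0.05, 1.571, -0.052]
wrist_force: [0.0, 0.1, -1.3]
finger_gap: 0.293
```

```bash
python3 -c "
from h import *
plan([.4222,.257,.1],2)"
```

```text
t=27.07 tcp [ 6.996e-01 -3.000e-04  1.610e-02] jaw -3.7 q6 -0.10 gap mm 25.8 F [ 0.   0.1 -1.3]
  turn [-5.7 -0.   0.1] | shift mm now-axes [ -84.1  238.6 -293.6] | after turn [ -83.9  266.8 -268.3]
```

>>> move_arm([
  [0.0,-0.005,0,0,0,0,0],
  [0.0,-0.015,0,0,0,0,0],
  [0.0,-0.025,0,0,0,0,0],
  [0.0,-0.025,0,0,-1.8,-0.2,0],
  [0.0,-0.02,0,0,-1.8,-0.2,0],
  [0.0,-0.006,0.01,-0.01,-1.8,-0.4,0],
  [0.0,0,0.02,-0.02,0,-0.3,0],
  [0.0,0,0.025,-0.026,0,0,0],
  [0.0,0,0.025,-0.026,0,0,0],
  [0.0,0,0.025,-0.026,0,0,0],
])

```text
clock: 27.9
tcp_pos: [0.5926, 0.0983, 0.1261]
orientation: [-0.024, 1.537, 0.017]
wrist_force: [0.8, 0.0, -0.2]
finger_gap: 0.29
```

>>> move_arm([
  [0.0,0,0.025,-0.026,0,0,0],
  [0.0,0,0.025,-0.026,0,0,0],
  [0.0,0,0.025,-0.026,0,0,0],
  [0.0,0,0.025,-0.026,0,0,0],
  [0.0,0,0.025,-0.026,0,0,0],
  [0.0,0,0.02,-0.02,0,0,0],
  [0.0,0,0.01,-0.01,0,0,0],
  [0.0,0,0,0,0,0,0],
])

```text
clock: 28.57
tcp_pos: [0.4178, 0.2592, 0.1309]
orientation: [-0.023, 1.525, 0.022]
wrist_force: [-0.6, 0.3, -0.7]
finger_gap: 0.291
```

```bash
python3 -c "
from h import *
plan([.4222,.257,.009],2)"
```

```text
t=28.57 tcp [0.4178 0.2592 0.1309] jaw 1.7 q6 0.30 gap mm 25.6 F [-0.6  0.3 -0.7]
  turn [-0.3  2.6  0.1] | shift mm now-axes [121.9  -2.2  -1.3] | after turn [121.9  -2.4   4.3]
```

Quick look from the scene camera at the hold, while levelling the tool and starting down.

>>> move_arm([
  [0.0,0,-0.002,0.004,0,1.6,0],
  [0.0,0.01,0,0,0,1.0,0],
  [0.0,0.022,0,0,0,0.1,0],
  [0.0,0.025,0,0,0,0.1,0],
  [0.0,0.02,0,0,0,0.1,0],
  [0.0,0.01,0,0,0,0,0],
  [0.0,0,0,0,0,0,0],
])

```text
clock: 29.15
tcp_pos: [0.4293, 0.2573, 0.0466]
orientation: [-0.021, 1.564, 0.024]
wrist_force: [-0.6, 0.0, -1.1]
finger_gap: 0.297
```

```bash
python3 -c "
from h import *
plan([.4222,.257,.009],2)
c=cap('scene'); cv2.imwrite('pics/s4.png',cv2.cvtColor(cv2.resize(c['frame'][110:300,200:450],None,fx=3,fy=3,interpolation=2),cv2.COLOR_RGB2BGR))"
```

```text
t=29.15 tcp [0.4293 0.2573 0.0466] jaw 1.7 q6 0.27 gap mm 26.1 F [-0.6  0.  -1.1]
  turn [-0.3  0.4 -0.1] | shift mm now-axes [37.5 -0.1 -7.4] | after turn [37.6 -0.  -7.1]
```

View pics/s4.png

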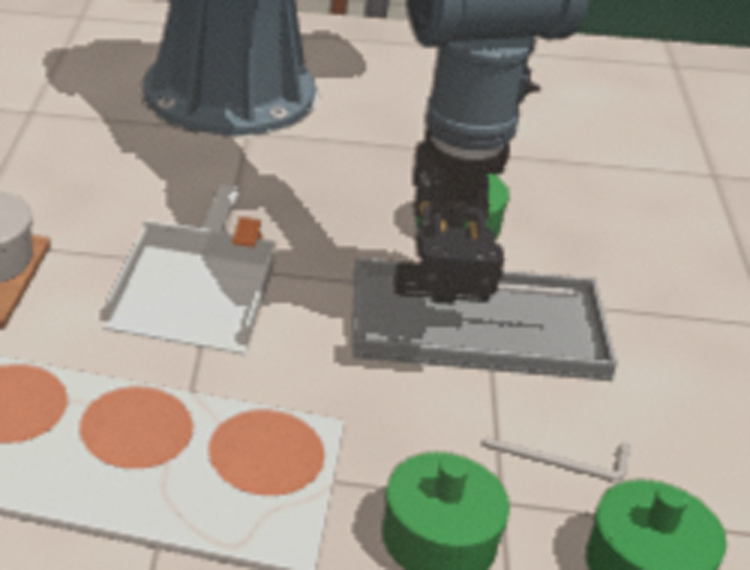

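The screwdriver is held level over the tray, with the handle at about (415,280) and the shaft towards (580,290) inside the walls. I lower it.

>>> move_arm([
  [0.0,0.008,0,-0.007,-0.3,0.4,0],
  [0.0,0.014,0,0,0,0,0],
  [0.0,0.008,0,0,0,0,0],
  [0.0,0.004,0,-0.001,0,0,0],
  [0.0,0,0,0,0,0,0],
])

```text
clock: 29.62
tcp_pos: [0.4243, 0.2575, 0.0151]
orientation: [-0.023, 1.565, 0.03]
wrist_force: [0.3, 0.3, -1.1]
finger_gap: 0.293
```

```bash
python3 -c "
from h import *
plan([.4222,.257,.009],2)"
```

```text
t=29.62 tcp [0.4243 0.2575 0.0151] jaw 1.9 q6 0.27 gap mm 25.8 F [ 0.3  0.3 -1.1]
  turn [-0.1  0.3 -0.2] | shift mm now-axes [ 6.1 -0.5 -2.2] | after turn [ 6.1 -0.5 -2.1]
```

>>> move_arm([
  [0.0,0.003,0,-0.002,0,0.3,0],
  [0.0,0.003,0,0,0,0,0],
  [0.0,0.002,0,0,0,0,0],
  [0.0,0.002,0,0,0,0,0],
])

```text
clock: 29.95
tcp_pos: [0.4232, 0.2581, 0.0089]
orientation: [-0.025, 1.57, 0.031]
wrist_force: [-16.4, -7.6, 40.6]
finger_gap: 0.294
```

```bash
python3 -c "
from h import *
plan([.4222,.257,.009],2)"
```

```text
t=29.95 tcp [0.4232 0.2581 0.0089] jaw 2.0 q6 0.27 gap mm 25.9 F [-16.4  -7.6  40.6]
  turn [ 0.   0.1 -0.2] | shift mm now-axes [-0.1 -1.  -1. ] | after turn [-0.1 -1.  -1. ]
```

>>> move_arm([
  [0.0,0,0,0,0,0,0],
  [0.055,0,0,0,0,0,0],
  [0.055,0,0,0,0,0,0],
  [0.055,0,0,0,0,0,0],
  [0.055,0,0,0,0,0,0],
  [0.055,-0.008,0,0,0,0,0],
  [0.055,-0.02,0,0,0,0,0],
  [0.055,-0.03,0,0,0,0,0],
  [0.055,-0.035,0,0,0,0,0],
  [0.055,-0.035,0,0,0,0,0],
])

```text
clock: 30.78
tcp_pos: [0.4182, 0.2559, 0.1367]
orientation: [-0.028, 1.583, 0.027]
wrist_force: [0.8, 0.4, -0.2]
finger_gap: 0.625
```

>>> move_arm([
  [0.055,-0.035,0,0,0,0,0],
  [0.055,-0.035,0,0,0,0,0],
  [0.055,-0.03,-0.01,0,0,0,0],
  [0.055,-0.01,-0.03,0,0.5,0,0],
  [0.055,0,-0.035,0,0.5,0,0],
  [0.055,0,-0.035,0,0.5,0,0],
  [0.055,0,-0.035,0,0.5,0,0],
  [0.055,0,-0.035,0,0,0,0],
  [0.055,0,-0.035,0,0,0,0],
  [0.055,0,-0.035,0,0,0,0],
])

```text
clock: 31.62
tcp_pos: [0.4254, 0.0031, 0.2684]
orientation: [-0.006, 1.558, 0.013]
wrist_force: [1.4, 0.3, 0.3]
finger_gap: 0.624
```

```bash
python3 -c "
from h import *
plan([.415,-.245,.26],0)
c=cap('top'); handle(c,(.4222,.257)); W=pts(c); Z=W[...,2]; m=(np.abs(W[...,0]-.42)<.045)&(np.abs(W[...,1]-.297)<.1)&(Z>.009);print(W[m].min(0),W[m].max(0))
cv2.imwrite('pics/t4.png',cv2.cvtColor(cv2.resize(c['frame'][100:260,130:330],None,fx=4,fy=4,interpolation=2),cv2.COLOR_RGB2BGR))"
```

```text
t=31.62 tcp [0.4254 0.0031 0.2684] jaw 0.7 q6 -0.29 gap mm 54.9 F [1.4 0.3 0.3]
  turn [ 0.7  0.7 -0.2] | shift mm now-axes [   7.3 -248.   -13.5] | after turn [   8.4 -248.1  -10.4]
handle [176 210  25   8 181] 0.0298 ((0.42354583740234375, 0.2565428614616394), (0.08602146059274673, 0.02546444721519947), 89.70877838134766)
[0.37632042 0.19787895 0.00901448] [0.463699   0.39662246 0.03675046]
```

View pics/t4.png

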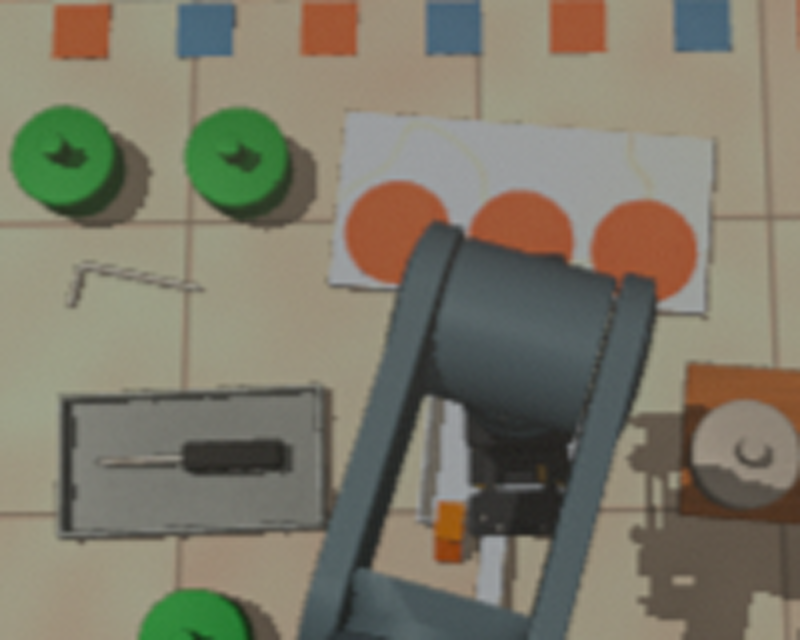

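The screwdriver lies flat in the tray: handle at (235,455), top at z 0.030, shaft to the left, all inside the walls. Next I bring the tin back.

>>> move_arm([
  [0.055,0,-0.035,-0.001,0.7,0.7,-0.2],
  [0.055,0,-0.035,-0.001,0,0,0],
  [0.055,0,-0.035,-0.001,0,0,0],
  [0.055,0,-0.035,-0.001,0,0,0],
  [0.055,0,-0.035,-0.001,0,0,0],
  [0.055,0,-0.035,-0.001,0,0,0],
  [0.055,0,-0.02,-0.001,0,0,0],
  [0.055,0,-0.005,0,0,0,0],
  [0.055,0,0,0,0,0,0],
])

```text
clock: 32.42
tcp_pos: [0.4148, -0.2489, 0.273]
orientation: [0.004, 1.567, -0.012]
wrist_force: [-0.2, 0.3, -0.2]
finger_gap: 0.625
```

```bash
python3 -c "
from h import *
c=cap('wrist'); find(c,.09,.115,(.415,-.195),.03);find(c,.064,.078,(.415,-.195),.06)
plan([.415,-.195,.0755],0)"
```

```text
n 446 px 255.0 109.0 z 0.1006 circ ((0.4176782965660095, -0.19550831615924835), 0.010840363800525665) rect ((0.4175577163696289, -0.19573429226875305), (0.020506378263235092, 0.02095218189060688), 89.17874145507812)
n 6676 px 255.0 106.0 z 0.0686 circ ((0.4176115393638611, -0.19552385807037354), 0.047555480152368546) rect ((0.4176998734474182, -0.19544273614883423), (0.09400259703397751, 0.09381505846977234), 89.5571517944336)
 t=32.47 tcp [ 0.4149 -0.2482  0.273 ] jaw -0.6 q6 -0.77 gap mm 55.4 F [-0.6  0.   0.3]
  turn [-0.6  0.2  0.3] | shift mm now-axes [197.2  54.1  -1.2] | after turn [1.975e+02 5.320e+01 1.000e-01]
```

>>> move_arm([
  [0.055,0.015,0.02,0.002,-0.6,0.2,0.3],
  [0.055,0.03,0.022,0.002,0,0.2,0],
  [0.055,0.035,0.014,0,0,0.1,0],
  [0.055,0.035,0,0,0,0.1,0],
  [0.055,0.03,0,0,0,0.1,0],
  [0.055,0.012,0,0,0,0.1,0],
  [0.055,0,0,0,0,0,0],
])

```text
clock: 33.05
tcp_pos: [0.4213, -0.1796, 0.1142]
orientation: [-0.01, 1.574, 0.007]
wrist_force: [0.1, 0.4, -0.4]
finger_gap: 0.623
```

```bash
python3 -c "
from h import *
plan([.4176,-.1955,.0745],0)"
```

```text
t=33.05 tcp [ 0.4213 -0.1796  0.1142] jaw 0.6 q6 -0.67 gap mm 54.8 F [ 0.1  0.4 -0.4]
  turn [ 0.6 -0.2  0.1] | shift mm now-axes [ 39.8 -15.8  -3.8] | after turn [ 39.7 -15.9  -3.7]
```

>>> move_arm([
  [0.055,0,-0.014,-0.003,0.6,-0.2,0],
  [0.055,0.008,-0.002,0,0,0,0],
  [0.055,0.014,0,-0.001,0,0.1,0],
  [0.055,0.012,0,-0.001,0,0.1,0],
  [0.055,0.005,0,0,0,0,0],
  [0.055,0,0,0,0,0,0],
])

```text
clock: 33.55
tcp_pos: [0.4194, -0.1903, 0.0774]
orientation: [-0.008, 1.57, 0.003]
wrist_force: [-0.4, 0.5, 0.4]
finger_gap: 0.628
```

```bash
python3 -c "
from h import *
plan([.4176,-.1955,.0745],0)"
```

```text
t=33.55 tcp [ 0.4194 -0.1903  0.0774] jaw 0.4 q6 -0.69 gap mm 55.2 F [-0.4  0.5  0.4]
  turn [0.4 0.  0.2] | shift mm now-axes [ 2.9 -5.2 -1.8] | after turn [ 2.9 -5.2 -1.8]
```

>>> move_arm([
  [0.055,0.001,-0.005,-0.002,0.4,0,0.2],
  [0.055,0.002,-0.001,0,0,0,0],
  [0.0,0,0,0,0,0,0],
  [0.0,0,0,0,0,0,0],
  [0.0,0,0,0,0,0,0],
  [0.0,0,0,0,0,0,0],
  [0.0,0,0,0,0,0,0],
  [0.0,0,0,0,0,0,0],
  [0.0,0,0,0,0,0,0],
  [0.0,0,0,0,0,0,0],
], force=35)

```text
clock: 34.38
tcp_pos: [0.4192, -0.1973, 0.0775]
orientation: [-0.002, 1.566, -0.002]
wrist_force: [-0.0, -0.0, -0.3]
finger_gap: 0.237
```

```bash
python3 -c "
from h import *
plan([.6321,.1128,.18],0)"
```

```text
t=34.38 tcp [ 0.4192 -0.1973  0.0775] jaw 0.0 q6 -0.70 gap mm 20.8 F [-0.  -0.  -0.3]
  turn [0.  0.3 0.1] | shift mm now-axes [-102.3  309.8  213.5] | after turn [-102.5  310.1  212.9]
```

>>> move_arm([
  [0.0,-0.005,0,0,0,0,0],
  [0.0,-0.015,0,0,0,0,0],
  [0.0,-0.025,0,0,0,0,0],
  [0.0,-0.025,0,0,0,-0.2,0],
  [0.0,-0.02,0,0,0,-0.2,0],
  [0.0,-0.006,0.01,0.007,0,0,0],
  [0.0,0,0.022,0.015,0,0,0],
  [0.0,0,0.026,0.018,0,0,0],
  [0.0,0,0.026,0.018,0,0,0],
  [0.0,0,0.026,0.018,0,0,0],
])

```text
clock: 35.22
tcp_pos: [0.4919, -0.0851, 0.1779]
orientation: [0.009, 1.566, -0.006]
wrist_force: [1.0, -0.7, -2.5]
finger_gap: 0.238
```

>>> move_arm([
  [0.0,0,0.026,0.018,0,0,0],
  [0.0,0,0.026,0.018,0,0,0],
  [0.0,0,0.026,0.018,0,0,0],
  [0.0,0,0.026,0.018,0,0,0],
  [0.0,0,0.026,0.018,0,0,0],
  [0.0,0,0.026,0.018,0,0,0],
  [0.0,0,0.022,0.016,0,0,0],
  [0.0,0,0.012,0.01,0,0,0],
  [0.0,0,0,0,0,0,0],
])

```text
clock: 35.97
tcp_pos: [0.6307, 0.1215, 0.176]
orientation: [0.007, 1.574, 0.001]
wrist_force: [-0.6, 0.6, -3.7]
finger_gap: 0.24
```

```bash
python3 -c "
from h import *
plan([.6321,.111,.0765],0)"
```

```text
t=35.97 tcp [0.6307 0.1215 0.176 ] jaw -0.2 q6 0.01 gap mm 21.1 F [-0.6  0.6 -3.7]
  turn [-0.2 -0.2 -0.3] | shift mm now-axes [ 99.4 -11.1   1.7] | after turn [ 99.5 -10.5   1.4]
```

>>> move_arm([
  [0.0,0.005,-0.01,0.001,0,-0.2,-0.2],
  [0.0,0.018,-0.001,0,0,0.1,0],
  [0.0,0.024,0,0,0,0.1,0],
  [0.0,0.022,0,-0.001,0,0.2,0],
  [0.0,0.013,0,-0.001,0,0.1,0],
  [0.0,0.005,0,0,0,0,0],
  [0.0,0,0,0,0,0,0],
])

```text
clock: 36.55
tcp_pos: [0.6255, 0.1033, 0.0833]
orientation: [0.002, 1.584, -0.005]
wrist_force: [-0.4, -0.3, -3.8]
finger_gap: 0.238
```

```bash
python3 -c "
from h import *
plan([.6321,.111,.0755],0)"
```

```text
t=36.55 tcp [0.6255 0.1033 0.0833] jaw -0.3 q6 -0.02 gap mm 21.0 F [-0.4 -0.3 -3.8]
  turn [-0.3 -0.8  0.1] | shift mm now-axes [7.7 7.7 6.7] | after turn [7.8 7.7 6.6]
```

>>> move_arm([
  [0.0,0.001,0.007,0.006,-0.3,-0.7,0],
  [0.0,0.001,0.001,0.001,0,0,0],
  [0.0,0.001,0,0,0,0,0],
  [0.0,0,0,0,0,0,0],
])

```text
clock: 36.88
tcp_pos: [0.6347, 0.1106, 0.083]
orientation: [-0.002, 1.567, -0.002]
wrist_force: [0.1, 0.1, -3.8]
finger_gap: 0.239
```

```bash
python3 -c "
from h import *
plan([.6321,.111,.0755],0)"
```

```text
t=36.88 tcp [0.6347 0.1106 0.083 ] jaw -0.0 q6 -0.01 gap mm 21.0 F [ 0.1  0.1 -3.8]
  turn [-0.   0.2  0.1] | shift mm now-axes [ 7.4  0.4 -2.6] | after turn [ 7.5  0.4 -2.6]
```

>>> move_arm([
  [0.0,0.003,0,-0.003,0,0.2,0],
  [0.0,0.004,0,0,0,0,0],
  [0.0,0.003,0,0,0,0,0],
  [0.0,0.002,0,0,0,0,0],
  [0.0,0.002,0,0,0,0,0],
])

```text
clock: 37.3
tcp_pos: [0.6338, 0.1111, 0.0745]
orientation: [-0.003, 1.565, -0.001]
wrist_force: [-10.6, -1.8, 19.1]
finger_gap: 0.24
```

```bash
python3 -c "
from h import *
plan([.6321,.111,.0755],0)"
```

```text
t=37.30 tcp [0.6338 0.1111 0.0745] jaw 0.1 q6 -0.01 gap mm 21.1 F [-10.6  -1.8  19.1]
  turn [0.1 0.3 0.2] | shift mm now-axes [-1.  -0.1 -1.7] | after turn [-1.  -0.1 -1.7]
```

>>> move_arm([
  [0.0,0,0,0,0,0,0],
  [0.05,0,0,0,0,0,0],
  [0.05,0,0,0,0,0,0],
  [0.05,0,0,0,0,0,0],
  [0.05,0,0,0,0,0,0],
  [0.05,-0.01,0,0,0,0,0],
  [0.05,-0.025,0,0,0,0,0],
  [0.05,-0.035,0,0,0,0,0],
  [0.05,-0.038,0,0,0,0,0],
  [0.05,-0.038,0,0,0,0,0],
])

```text
clock: 38.13
tcp_pos: [0.6281, 0.1114, 0.2179]
orientation: [-0.003, 1.582, -0.001]
wrist_force: [1.3, -0.1, -0.5]
finger_gap: 0.573
```

>>> move_arm([
  [0.088,-0.035,-0.01,-0.004,0,0,0],
  [0.088,-0.025,-0.025,-0.01,0,0,0],
  [0.088,0,-0.034,-0.014,0,0,0],
  [0.088,0,-0.034,-0.014,0,0,0],
])

```text
clock: 38.47
tcp_pos: [0.5912, 0.0116, 0.2963]
orientation: [-0.011, 1.56, 0.006]
wrist_force: [0.2, -1.0, -0.5]
finger_gap: 0.847
```

```bash
python3 -c "
from h import *
c=cap('wrist'); find(c,.088,.11,(.632,.113),.03);find(c,.061,.073,(.632,.113),.07)
plan([.445,-.345,.3],0)"
```

```text
n 446 px 298.0 58.0 z 0.0975 circ ((0.6346753239631653, 0.11297979950904846), 0.011048167943954468) rect ((0.6345196962356567, 0.11276161670684814), (0.021206099539995193, 0.020884163677692413), 26.29305648803711)
n 6336 px 294.0 59.0 z 0.0656 circ ((0.6347774267196655, 0.11315362900495529), 0.04759684205055237) rect ((0.6347422003746033, 0.11290667951107025), (0.09405628591775894, 0.0938214659690857), 44.08784866333008)
 t=38.52 tcp [0.59   0.0057 0.2972] jaw 0.4 q6 -0.20 gap mm 78.4 F [ 2.8 -3.4  1.4]
  turn [0.4 0.6 0.4] | shift mm now-axes [  -1.9 -349.7 -147.5] | after turn [  -2.8 -350.7 -145. ]
```

Tin back at (0.6347, 0.1130), about 2.6 mm from its start. Now the jar.

>>> move_arm([
  [0.088,0,-0.034,-0.014,0.4,0.5,0.3],
  [0.088,0,-0.034,-0.014,0,0,0],
  [0.088,0,-0.034,-0.014,0,0,0],
  [0.088,0,-0.034,-0.014,0,0,0],
  [0.088,0,-0.034,-0.014,0,0,0],
  [0.088,0,-0.034,-0.014,0,0,0],
  [0.088,0,-0.034,-0.014,0,0,0],
  [0.088,0,-0.034,-0.014,0,0,0],
  [0.088,0,-0.03,-0.012,0,0,0],
  [0.088,0,-0.015,-0.006,0,0,0],
])

```text
clock: 39.35
tcp_pos: [0.4541, -0.3229, 0.3081]
orientation: [-0.008, 1.556, -0.004]
wrist_force: [-0.1, -0.4, -1.0]
finger_gap: 0.996
```

>>> move_arm([
  [0.088,0,0,0,0,0,0],
  [0.088,0,0,0,0,0,0],
])

```text
clock: 39.52
tcp_pos: [0.4521, -0.3268, 0.3093]
orientation: [-0.004, 1.555, -0.01]
wrist_force: [0.6, 0.3, -0.8]
finger_gap: 0.997
```

```bash
python3 -c "
from h import *
c=cap('wrist'); find(c,.12,.14,(.447,-.298),.045)
plan([.447,-.298,.097],0)"
```

```text
n 2680 px 246.0 136.0 z 0.1296 circ ((0.44746068120002747, -0.2994261085987091), 0.027966314926743507) rect ((0.4470277428627014, -0.29928311705589294), (0.05412863940000534, 0.05526385083794594), 0.20701964199543)
 t=39.57 tcp [ 0.4523 -0.3265  0.3093] jaw -0.2 q6 -0.84 gap mm 87.7 F [-0.2 -0.3  0.3]
  turn [-0.2  0.9  0.6] | shift mm now-axes [211.9  30.5  -8.7] | after turn [212.3  28.5  -5.3]
```

>>> move_arm([
  [0.088,0.01,0.012,-0.004,0,0.8,0.5],
  [0.088,0.025,0.013,-0.001,0,0.1,0],
  [0.088,0.035,0,0,0,0.1,0],
  [0.088,0.035,0,0,0,0.1,0],
  [0.088,0.025,0,0,0,0.1,0],
  [0.088,0.01,0,0,0,0,0],
  [0.088,0,0,0,0,0,0],
])

```text
clock: 40.15
tcp_pos: [0.4536, -0.2932, 0.1697]
orientation: [-0.01, 1.569, 0.001]
wrist_force: [-1.5, -0.3, -0.8]
finger_gap: 0.998
```

```bash
python3 -c "
from h import *
plan([.4472,-.2994,.097],0)"
```

```text
t=40.15 tcp [ 0.4536 -0.2932  0.1697] jaw 0.4 q6 -0.80 gap mm 87.8 F [-1.5 -0.3 -0.8]
  turn [0.4 0.1 0.3] | shift mm now-axes [72.8 -5.7 -6.6] | after turn [72.7 -6.2 -6.4]
```

>>> move_arm([
  [0.088,0,-0.006,-0.006,0.4,0.1,0.2],
  [0.088,0.008,0,-0.001,0,0,0],
  [0.088,0.018,0,0,0,0.1,0],
  [0.088,0.02,0,-0.001,0,0.1,0],
  [0.088,0.012,0,-0.001,0,0.1,0],
  [0.088,0.003,0,0,0,0,0],
  [0.088,0,0,0,0,0,0],
])

```text
clock: 40.73
tcp_pos: [0.4495, -0.3038, 0.1158]
orientation: [-0.012, 1.565, -0.009]
wrist_force: [-0.5, -0.3, 0.8]
finger_gap: 0.999
```

```bash
python3 -c "
from h import *
plan([.4472,-.2994,.097],0)"
```

```text
t=40.73 tcp [ 0.4495 -0.3038  0.1158] jaw 0.1 q6 -0.81 gap mm 87.9 F [-0.5 -0.3  0.8]
  turn [0.1 0.3 0.8] | shift mm now-axes [18.7  4.7 -2.4] | after turn [18.8  4.4 -2.3]
```

>>> move_arm([
  [0.088,0.006,0.004,-0.002,0,0.3,0.6],
  [0.088,0.008,0,0,0,0,0.1],
  [0.088,0.004,0,0,0,0,0],
  [0.0,0,0,0,0,0,0],
  [0.0,0,0,0,0,0,0],
  [0.0,0,0,0,0,0,0],
  [0.0,0,0,0,0,0,0],
], force=40)

```text
clock: 41.32
tcp_pos: [0.4491, -0.3016, 0.0997]
orientation: [-0.004, 1.566, -0.002]
wrist_force: [0.1, -0.8, 0.1]
finger_gap: 0.72
```

```bash
python3 -c "
from h import *
plan([.4472,-.2994,.097],0)"
```

```text
t=41.32 tcp [ 0.4491 -0.3016  0.0997] jaw 0.1 q6 -0.81 gap mm 63.4 F [ 0.1 -0.8  0.1]
  turn [0.1 0.3 0.2] | shift mm now-axes [ 2.6  2.2 -1.9] | after turn [ 2.7  2.2 -1.9]
```

>>> move_arm([
  [0.0,0.001,0.002,-0.002,0,0.2,0.1],
  [0.0,0,0,0,0,0,0],
  [0.0,0,0,0,0,0,0],
  [0.0,0,0,0,0,0,0],
  [0.0,0,0,0,0,0,0],
  [0.0,0,0,0,0,0,0],
])

```text
clock: 41.82
tcp_pos: [0.4471, -0.2997, 0.099]
orientation: [-0.004, 1.569, -0.001]
wrist_force: [-0.3, -0.2, -0.2]
finger_gap: 0.627
```

```bash
python3 -c "
from h import *
plan([.6138,-.1172,.17],0)"
```

```text
t=41.82 tcp [ 0.4471 -0.2997  0.099 ] jaw 0.1 q6 -0.81 gap mm 55.1 F [-0.3 -0.2 -0.2]
  turn [0.1 0.1 0.2] | shift mm now-axes [-71.4 182.1 167.1] | after turn [-71.  182.5 166.7]
```

>>> move_arm([
  [0.0,-0.005,0,0,0,0,0],
  [0.0,-0.012,0,0,0,0,0],
  [0.0,-0.02,0,0,0,0,0],
  [0.0,-0.02,0,0,0,-0.1,0],
  [0.0,-0.018,0,0,0,-0.1,0],
  [0.0,-0.005,0.01,0.01,0,0,0],
  [0.0,0,0.018,0.017,0,0,0],
  [0.0,0,0.022,0.02,0,0,0],
  [0.0,0,0.022,0.02,0,0,0],
  [0.0,0,0.022,0.02,0,0,0],
])

```text
clock: 42.65
tcp_pos: [0.5313, -0.2039, 0.1869]
orientation: [0.007, 1.572, -0.005]
wrist_force: [1.2, -0.4, -5.1]
finger_gap: 0.619
```

>>> move_arm([
  [0.0,0,0.022,0.02,0,0,0],
  [0.0,0,0.022,0.02,0,0,0],
  [0.0,0,0.018,0.018,0,0,0],
  [0.0,0,0.01,0.012,0,0,0],
  [0.0,0,0,0,0,0,0],
])

```text
clock: 43.07
tcp_pos: [0.6065, -0.1224, 0.1904]
orientation: [0.005, 1.572, 0.001]
wrist_force: [-0.6, 0.4, -3.4]
finger_gap: 0.62
```

```bash
python3 -c "
from h import *
plan([.6138,-.1175,.096],0)"
```

```text
t=43.07 tcp [ 0.6065 -0.1224  0.1904] jaw -0.1 q6 -0.39 gap mm 54.6 F [-0.6  0.4 -3.4]
  turn [-0.1 -0.  -0.2] | shift mm now-axes [94.4  4.6  7.4] | after turn [94.4  4.9  7.3]
```

>>> move_arm([
  [0.0,0.005,0.003,0.006,0,0,-0.2],
  [0.0,0.018,0.001,0.001,0,0.1,0],
  [0.0,0.022,0,0,0,0.1,0],
  [0.0,0.02,0,-0.001,0,0.2,0],
  [0.0,0.01,0,-0.001,0,0.1,0],
  [0.0,0.002,0,0,0,0,0],
  [0.0,0,0,0,0,0,0],
])

```text
clock: 43.65
tcp_pos: [0.6109, -0.1189, 0.1123]
orientation: [0.001, 1.581, -0.003]
wrist_force: [-0.5, -0.3, -4.0]
finger_gap: 0.625
```

```bash
python3 -c "
from h import *
plan([.6138,-.1175,.096],0)"
```

```text
t=43.65 tcp [ 0.6109 -0.1189  0.1123] jaw -0.2 q6 -0.38 gap mm 55.0 F [-0.5 -0.3 -4. ]
  turn [-0.2 -0.6  0.1] | shift mm now-axes [16.2  1.4  3.1] | after turn [16.3  1.4  2.9]
```

>>> move_arm([
  [0.0,0.005,0.001,0.001,0,-0.5,0],
  [0.0,0.006,0,0,0,0.1,0],
  [0.0,0.004,0,0,0,0,0],
  [0.0,0.003,0,-0.001,0,0,0],
  [0.0,0.002,0,0,0,0,0],
])

```text
clock: 44.07
tcp_pos: [0.6129, -0.1198, 0.0959]
orientation: [0.0, 1.568, -0.006]
wrist_force: [-9.6, 2.2, 15.7]
finger_gap: 0.625
```

```bash
python3 -c "
from h import *
plan([.6138,-.1175,.096],0)"
```

```text
t=44.07 tcp [ 0.6129 -0.1198  0.0959] jaw -0.2 q6 -0.38 gap mm 55.0 F [-9.6  2.2 15.7]
  turn [-0.2  0.2  0.2] | shift mm now-axes [-0.1  2.3  0.9] | after turn [-0.1  2.3  0.9]
```

>>> move_arm([
  [0.0,0,0,0,0,0,0],
  [0.088,0,0,0,0,0,0],
  [0.088,0,0,0,0,0,0],
  [0.088,0,0,0,0,0,0],
  [0.088,0,0,0,0,0,0],
  [0.088,0,0,0,0,0,0],
  [0.088,0,0,0,0,0,0],
  [0.088,0,0,0,0,0,0],
  [0.088,-0.01,0,0,0,0,0],
  [0.088,-0.03,0,0,0,0,0],
])

```text
clock: 44.9
tcp_pos: [0.6123, -0.1195, 0.1356]
orientation: [0.001, 1.57, -0.006]
wrist_force: [-0.3, 0.4, -0.3]
finger_gap: 1.0
```

>>> move_arm([
  [0.088,-0.038,0,0,0,0,0],
  [0.088,-0.038,0,0,0,0,0],
  [0.088,-0.038,0,0,0,0,0],
  [0.088,-0.038,0,0,0,0,0],
  [0.07,-0.02,-0.02,-0.012,0,0,0],
  [0.07,0,-0.03,-0.02,0,0,0],
])

```text
clock: 45.4
tcp_pos: [0.5813, -0.165, 0.3241]
orientation: [-0.006, 1.563, -0.001]
wrist_force: [1.2, -1.7, 1.0]
finger_gap: 0.875
```

```bash
python3 -c "
from h import *
c=cap('wrist'); find(c,.118,.14,(.614,-.117),.045)
plan([.394,-.452,.3],-18.9)"
```

```text
n 2506 px 285.0 117.0 z 0.1267 circ ((0.6137975454330444, -0.1200239509344101), 0.027969760820269585) rect ((0.6137735843658447, -0.11982634663581848), (0.05479419603943825, 0.054551251232624054), 44.381839752197266)
 t=45.45 tcp [ 0.5779 -0.1709  0.3233] jaw -0.1 q6 -0.48 gap mm 73.2 F [ 1.6 -3.7  0.9]
  turn [18.8  0.3  0.4] | shift mm now-axes [  24.5 -281.1 -183.8] | after turn [  23.3 -325.5  -83. ]
```

Jar back within 3 mm of its start. Now the carrier.

>>> move_arm([
  [0.07,0.005,0,0,6.3,0.3,0.2],
  [0.07,0.005,0,0,6.3,0,0.2],
  [0.07,0.005,0,0,6.3,0,0],
  [0.07,0,-0.03,-0.008,0,0,0],
  [0.07,0,-0.034,-0.009,0,0,0],
  [0.07,0,-0.034,-0.009,0,0,0],
  [0.07,0,-0.034,-0.009,0,0,0],
  [0.07,0,-0.034,-0.009,0,0,0],
  [0.07,0,-0.034,-0.009,0,0,0],
  [0.07,0,-0.034,-0.009,0,0,0],
])

```text
clock: 46.28
tcp_pos: [0.4351, -0.373, 0.3152]
orientation: [0.269, 1.546, -0.271]
wrist_force: [-0.1, -0.9, -0.5]
finger_gap: 0.797
```

>>> move_arm([
  [0.07,0,-0.034,-0.009,0,0,0],
  [0.07,0,-0.015,-0.004,0,0,0],
  [0.07,0,0,0,0,0,0],
  [0.07,0,0,0,0,0,0],
])

```text
clock: 46.62
tcp_pos: [0.3993, -0.4217, 0.3164]
orientation: [0.275, 1.546, -0.28]
wrist_force: [-0.2, -0.4, 0.4]
finger_gap: 0.792
```

```bash
python3 -c "
from h import *
c=cap('wrist'); find(c,.174,.195,(.409,-.405),.06)
plan([.409,-.405,.161],-18.9)"
```

```text
n 1219 px 259.0 155.0 z 0.1813 circ ((0.40957093238830566, -0.4079127311706543), 0.03785320371389389) rect ((0.4102135896682739, -0.40813276171684265), (0.07550352811813354, 0.012029552832245827), 71.10258483886719)
 t=46.67 tcp [ 0.3995 -0.4214  0.3164] jaw -20.2 q6 -0.66 gap mm 70.2 F [ 1.1 -1.  -0.6]
  turn [-1.3  0.4  0.1] | shift mm now-axes [155.4  18.9   2.1] | after turn [155.4  18.6   3.7]
```

>>> move_arm([
  [0.07,0.005,0.012,0.004,-1.3,0.4,0.1],
  [0.07,0.02,0.003,0,0,0.1,0],
  [0.07,0.03,0,0,0,0.1,0],
  [0.07,0.025,0,0,0,0.1,0],
  [0.07,0.015,0,0,0,0.1,0],
  [0.07,0.004,0,0,0,0,0],
  [0.07,0,0,0,0,0,0],
])

```text
clock: 47.25
tcp_pos: [0.4184, -0.3962, 0.2151]
orientation: [0.245, 1.561, -0.242]
wrist_force: [-0.1, 0.3, 0.5]
finger_gap: 0.798
```

```bash
python3 -c "
from h import *
plan([.4098,-.408,.160],-18.9)"
```

```text
t=47.25 tcp [ 0.4184 -0.3962  0.2151] jaw -17.8 q6 -0.65 gap mm 70.2 F [-0.1  0.3  0.5]
  turn [ 1.1 -0.2 -0.1] | shift mm now-axes [ 55.1 -14.   -4.3] | after turn [ 55.1 -14.   -4.3]
```

>>> move_arm([
  [0.06,0.002,-0.012,-0.004,1.0,-0.2,0],
  [0.05,0.014,-0.001,0,0,0,0],
  [0.05,0.018,0,-0.001,0,0.1,0],
  [0.05,0.012,0,-0.001,0,0.1,0],
  [0.05,0.003,0,0,0,0,0],
  [0.05,0,0,0,0,0,0],
])

```text
clock: 47.75
tcp_pos: [0.4121, -0.4091, 0.171]
orientation: [0.25, 1.552, -0.259]
wrist_force: [0.8, -0.4, 0.7]
finger_gap: 0.566
```

```bash
python3 -c "
from h import *
plan([.4098,-.408,.160],-18.9)"
```

```text
t=47.75 tcp [ 0.4121 -0.4091  0.171 ] jaw -18.6 q6 -0.66 gap mm 49.8 F [ 0.8 -0.4  0.7]
  turn [0.3 0.3 0.3] | shift mm now-axes [11.   0.3 -2.6] | after turn [11.   0.3 -2.5]
```

>>> move_arm([
  [0.05,0.004,0,-0.002,0.3,0.3,0.3],
  [0.05,0.005,0,-0.001,0,0,0],
  [0.05,0.003,0,0,0,0,0],
  [0.0,0,0,0,0,0,0],
  [0.0,0,0,0,0,0,0],
  [0.0,0,0,0,0,0,0],
], force=40)

```text
clock: 48.25
tcp_pos: [0.4099, -0.4102, 0.1615]
orientation: [0.258, 1.552, -0.262]
wrist_force: [0.4, 0.5, -0.7]
finger_gap: 0.366
```

```bash
python3 -c "
from h import *
plan([.4098,-.408,.160],-18.9)"
```

```text
t=48.25 tcp [ 0.4099 -0.4102  0.1615] jaw -19.0 q6 -0.66 gap mm 32.2 F [ 0.4  0.5 -0.7]
  turn [-0.1  0.2  0.1] | shift mm now-axes [ 1.5  2.1 -0.8] | after turn [ 1.5  2.1 -0.8]
```

>>> move_arm([
  [0.0,0,0.002,-0.001,0,0.1,0],
  [0.0,0,0,0,0,0,0],
  [0.0,0,0,0,0,0,0],
  [0.0,0,0,0,0,0,0],
  [0.0,0,0,0,0,0,0],
  [0.0,0,0,0,0,0,0],
  [0.0,0,0,0,0,0,0],
])

```text
clock: 48.83
tcp_pos: [0.4099, -0.408, 0.1621]
orientation: [0.257, 1.554, -0.263]
wrist_force: [-0.6, -0.0, 0.0]
finger_gap: 0.129
```

```bash
python3 -c "
from h import *
plan([.6218,-.003,.31],-18.9)"
```

```text
t=48.83 tcp [ 0.4099 -0.408   0.1621] jaw -19.0 q6 -0.66 gap mm 11.4 F [-0.6 -0.   0. ]
  turn [-0.1  0.1  0.2] | shift mm now-axes [-149.3  451.4   69.2] | after turn [-147.9  451.8   69.3]
```

>>> move_arm([
  [0.0,-0.005,0,0,0,0,0],
  [0.0,-0.01,0,0,0,0,0],
  [0.0,-0.018,0,0,0,0,0],
  [0.0,-0.02,0,0,0,0,0],
  [0.0,-0.02,0,0,0,-0.1,0],
  [0.0,-0.02,0,0,0,-0.1,0],
  [0.0,-0.02,0,0,0,-0.1,0],
  [0.0,-0.02,0,0,0,-0.1,0],
  [0.0,-0.015,0,0,0,0,0],
  [0.0,-0.005,0.01,0.002,0,0,0],
])

```text
clock: 49.67
tcp_pos: [0.4112, -0.3951, 0.3199]
orientation: [0.266, 1.558, -0.256]
wrist_force: [0.1, -0.8, -3.9]
finger_gap: 0.129
```

>>> move_arm([
  [0.0,0,0.02,0.003,0,0,0],
  [0.0,0,0.026,0.004,0,0,0],
  [0.0,0,0.026,0.004,0,0,0],
  [0.0,0,0.026,0.004,0,0,0],
  [0.0,0,0.026,0.004,0,0,0],
  [0.0,0,0.026,0.004,0,0,0],
  [0.0,0,0.026,0.004,0,0,0],
  [0.0,0,0.026,0.004,0,0,0],
  [0.0,0,0.026,0.004,0,0,0],
  [0.0,0,0.026,0.004,0,0,0],
])

```text
clock: 50.5
tcp_pos: [0.5332, -0.1527, 0.3202]
orientation: [0.274, 1.562, -0.259]
wrist_force: [0.2, -0.1, -3.6]
finger_gap: 0.129
```

```bash
python3 -c "
from h import *
plan([.6218,-.003,.31],-18.9)"
```

```text
t=50.50 tcp [ 0.5332 -0.1527  0.3202] jaw -19.4 q6 -0.16 gap mm 11.4 F [ 0.2 -0.1 -3.6]
  turn [-0.5 -0.5 -0.5] | shift mm now-axes [ 11.3 170.5  33.8] | after turn [ 10.2 170.3  35.3]
```

>>> move_arm([
  [0.0,0,0.026,0.005,-0.2,-0.2,-0.2],
  [0.0,0,0.026,0.005,-0.2,-0.2,-0.2],
  [0.0,0,0.026,0.005,0,0,0],
  [0.0,0,0.026,0.005,0,0,0],
  [0.0,0,0.024,0.005,0,0,0],
  [0.0,0,0.016,0.004,0,0,0],
  [0.0,0,0.008,0.002,0,0,0],
  [0.0,0,0,0,0,0,0],
  [0.0,0,0,0,0,0,0],
])

```text
clock: 51.25
tcp_pos: [0.6114, 0.0026, 0.3149]
orientation: [0.259, 1.571, -0.247]
wrist_force: [0.1, 0.0, -3.8]
finger_gap: 0.132
```

```bash
python3 -c "
from h import *
plan([.6218,-.003,.16],-18.9)"
```

```text
t=51.25 tcp [0.6114 0.0026 0.3149] jaw -18.4 q6 0.13 gap mm 11.6 F [ 0.1  0.  -3.8]
  turn [ 0.5 -0.9 -0.3] | shift mm now-axes [154.7  -2.8  14.2] | after turn [154.9  -1.9  11.7]
```

>>> move_arm([
  [0.0,0,-0.001,0.006,0.4,-0.8,-0.2],
  [0.0,0.008,-0.001,0.006,0,0,0],
  [0.0,0.015,0,0,0,0,0],
  [0.0,0.018,0,0,0,0,0],
  [0.0,0.018,0,0,0,0.1,0],
  [0.0,0.01,0,0,0,0,0],
  [0.0,0,0,0,0,0,0],
])

```text
clock: 51.83
tcp_pos: [0.6226, -0.0118, 0.2422]
orientation: [0.264, 1.554, -0.267]
wrist_force: [-1.4, 0.5, -4.6]
finger_gap: 0.131
```

```bash
python3 -c "
from h import *
plan([.6218,-.003,.16],-18.9)"
```

```text
t=51.83 tcp [ 0.6226 -0.0118  0.2422] jaw -19.4 q6 0.13 gap mm 11.5 F [-1.4  0.5 -4.6]
  turn [-0.5  0.   0.1] | shift mm now-axes [82.2  8.2 -3.7] | after turn [82.2  8.1 -3.6]
```

>>> move_arm([
  [0.0,0,0.008,-0.003,-0.4,0,0],
  [0.0,0.005,0.001,0,0,0,0],
  [0.0,0.014,0,0,0,0,0],
  [0.0,0.018,0,-0.001,0,0.1,0],
  [0.0,0.014,0,-0.001,0,0.1,0],
  [0.0,0.005,0,0,0,0,0],
  [0.0,0,0,0,0,0,0],
])

```text
clock: 52.42
tcp_pos: [0.6246, -0.0025, 0.1896]
orientation: [0.26, 1.548, -0.262]
wrist_force: [0.1, -0.0, -4.7]
finger_gap: 0.133
```

```bash
python3 -c "
from h import *
plan([.6218,-.003,.16],-18.9)"
```

```text
t=52.42 tcp [ 0.6246 -0.0025  0.1896] jaw -19.0 q6 0.14 gap mm 11.7 F [ 0.1 -0.  -4.7]
  turn [-0.1  0.4  0. ] | shift mm now-axes [29.6 -1.4 -2.7] | after turn [29.6 -1.4 -2.5]
```

>>> move_arm([
  [0.0,0.005,-0.001,-0.003,0,0.3,0],
  [0.0,0.012,0,0,0,0.1,0],
  [0.0,0.008,0,-0.001,0,0,0],
  [0.0,0.003,0,0,0,0,0],
  [0.0,0,0,0,0,0,0],
])

```text
clock: 52.83
tcp_pos: [0.6224, -0.0022, 0.1627]
orientation: [0.26, 1.549, -0.26]
wrist_force: [0.3, -0.4, -3.4]
finger_gap: 0.129
```

```bash
python3 -c "
from h import *
plan([.6218,-.003,.16],-18.9)"
```

```text
t=52.83 tcp [ 0.6224 -0.0022  0.1627] jaw -19.0 q6 0.14 gap mm 11.3 F [ 0.3 -0.4 -3.4]
  turn [-0.1  0.3 -0. ] | shift mm now-axes [ 2.7 -0.9 -0.4] | after turn [ 2.7 -0.9 -0.4]
```

>>> move_arm([
  [0.0,0.003,0,-0.001,0,0.2,0],
  [0.0,0.003,0,0,0,0,0],
  [0.0,0.002,0,0,0,0,0],
])

```text
clock: 53.08
tcp_pos: [0.624, -0.0017, 0.1595]
orientation: [0.261, 1.547, -0.259]
wrist_force: [-3.8, 1.6, 8.0]
finger_gap: 0.13
```

```bash
python3 -c "
from h import *
plan([.6218,-.003,.16],-18.9)"
```

```text
t=53.08 tcp [ 0.624  -0.0017  0.1595] jaw -19.0 q6 0.14 gap mm 11.4 F [-3.8  1.6  8. ]
  turn [-0.1  0.5 -0.2] | shift mm now-axes [-0.5 -2.  -1.7] | after turn [-0.5 -2.  -1.7]
```

Contact at the expected height. I release and withdraw.

>>> move_arm([
  [0.0,0,0,0,0,0,0],
  [0.05,0,0,0,0,0,0],
  [0.05,0,0,0,0,0,0],
  [0.05,0,0,0,0,0,0],
  [0.05,0,0,0,0,0,0],
  [0.05,0,0,0,0,0,0],
  [0.05,-0.01,0,0,0,0,0],
  [0.05,-0.025,0,0,0,0,0],
  [0.05,-0.035,0,0,0,0,0],
  [0.05,-0.035,0,0,0,0,0],
])

```text
clock: 53.92
tcp_pos: [0.6203, -0.0014, 0.2632]
orientation: [0.262, 1.557, -0.259]
wrist_force: [0.4, 0.2, 1.1]
finger_gap: 0.563
```

>>> move_arm([
  [0.05,-0.035,0,0,0,0,0],
  [0.05,-0.02,0,-0.02,0,0,0],
  [0.05,0,-0.02,-0.03,0,0,0],
  [0.05,0,-0.025,-0.03,0,0,0],
  [0.05,0,-0.025,-0.03,0,0,0],
  [0.05,0,-0.02,-0.03,0,0,0],
  [0.05,0,-0.01,-0.015,0,0,0],
  [0.05,0,0,0,0,0,0],
  [0.05,0,0,0,0,0,0],
])

```text
clock: 54.67
tcp_pos: [0.4386, -0.0471, 0.3371]
orientation: [0.257, 1.529, -0.26]
wrist_force: [-0.2, -0.4, -1.2]
finger_gap: 0.567
```

```bash
python3 -c "
from h import *
plan([.6218,-.003,.3],-18.9)
c=cap('scene','s5.png')
for n in('scene','top','wrist'):
  c=cap(n); print(n); find(c,.172,.19,(.622,-.003),.05);find(c,.12,.14,(.614,-.12),.045);find(c,.088,.11,(.634,.113),.03)
  if n=='top': handle(c,(.4222,.257))"
```

```text
t=54.67 tcp [ 0.4386 -0.0471  0.3371] jaw -19.0 q6 -0.05 gap mm 49.9 F [-0.2 -0.4 -1.2]
  turn [-0.1  1.5 -0.1] | shift mm now-axes [ 41.4 101.1 157.9] | after turn [ 37.1 101.1 159.1]
scene
n 154 px 245.0 203.0 z 0.1781 circ ((0.6226487159729004, -0.0003768112510442734), 0.03587169945240021) rect ((0.6246082186698914, -0.0010988451540470123), (0.07154321670532227, 0.013581621460616589), 69.77312469482422)
n 290 px 199.0 212.0 z 0.1272 circ ((0.6131083369255066, -0.11987888067960739), 0.02862541563808918) rect ((0.6131890416145325, -0.12003448605537415), (0.05642223730683327, 0.05209997296333313), 15.21336555480957)
n 64 px 290.0 237.0 z 0.0974 circ ((0.6347774863243103, 0.11245059221982956), 0.010557940229773521) rect ((0.6349068284034729, 0.11264734715223312), (0.019000589847564697, 0.019505111500620842), 48.63376998901367)
top
n 33 px 253.0 144.0 z 0.1797 circ ((0.6322730779647827, 0.019514936953783035), 0.01368616335093975) rect ((0.6322532296180725, 0.019522838294506073), (0.02704250067472458, 0.01227770745754242), 68.21942901611328)
n 50 px 296.0 149.0 z 0.128 circ ((0.62634229
[... 267 characters left out ...]
 rect ((0.6346029043197632, 0.11323162168264389), (0.02029525674879551, 0.01778506673872471), 0.9073672294616699)
handle [176 210  25   8 174] 0.0307 ((0.4236534833908081, 0.25639232993125916), (0.025026636198163033, 0.08469830453395844), 0.5083073973655701)
wrist
n 1491 px 439.0 50.0 z 0.1782 circ ((0.62461918592453, -0.0007416065782308578), 0.037426143884658813) rect ((0.6249585747718811, -0.0008562617003917694), (0.07465173304080963, 0.012760425917804241), 71.33319854736328)
n 2109 px 423.0 171.0 z 0.1266 circ ((0.6139656901359558, -0.1190565824508667), 0.02827293425798416) rect ((0.6138664484024048, -0.11892325431108475), (0.05433347448706627, 0.05506378412246704), 79.13951110839844)
few
```

View pics/s5.png

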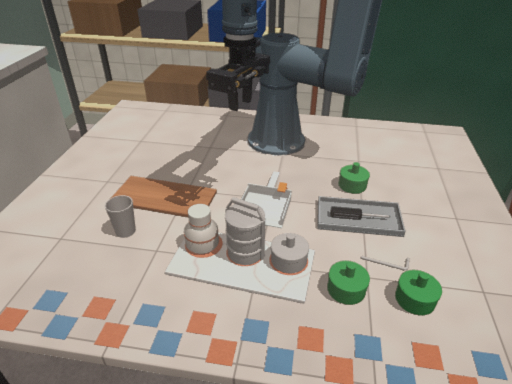

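The view shows jar (200,230), carrier (245,232) and tin (290,252) upright on their inlays, the screwdriver flat in the tray at (360,214), and the bystanders in place. All are within 4 mm of their starts, and the arm is clear.

```bash
python3 -c "
from h import *
print(arm.close_job())"
```

```text
the job is handed in; nothing more can be done
None
```

I moved the carrier, jar and tin onto the board, laid the screwdriver in the tray while they stood there, then put the tin, jar and carrier back. I handed the job in at about 55 s of the 141 s allowed; no verdict was reported.

- **The three on the ledge:** my last camera readings put the carrier about 3.5 mm, the jar about 2–3 mm and the tin about 2.7 mm from where they started. All three are upright and released.
- **Screwdriver:** it lies flat in the tray, with the handle top at z 0.031, which is the floor plus 26 mm.
- **Bystanders:** the dustpan, hex key and tumbler look unmoved in the last picture. I did not measure them again.
- **Disagreement:** in the last check the top camera put the carrier bar and jar lid off by 13–25 mm. It saw only slivers of them past the arm (33 and 50 points), so I relied on the scene and wrist views, which agree with each other to about 1–2 mm.
- **Missing reading:** the tin's knob was out of the wrist view in that check, so its position comes from the scene and top cameras and an earlier wrist view.

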